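# Seal the airtight hardware tub

## Robot

A 6-joint arm with a two-finger parallel gripper is mounted at the origin on the work surface. World frame = base frame: x ahead of the robot, y to its left, z up, the work surface at z = 0. Lengths are in m, angles in degrees, forces in N, time in s.
With the tool pointing down it reaches from about 0.3 to 0.95 m from the base axis. Payload 3.1 kg.
Tool frame: the origin (TCP) lies midway between the tips of the shut fingers; the grasp point (between the pads) lies 19 mm behind it; z points along the fingers, y is the direction in which the jaws open and shut (so a half turn about z gives the same grasp; the last joint's range is limited). The gripper opens to 85 mm and grips with 20 to 120 N. Pads are 22 mm wide; open, the fingers measure 114 mm over their backs; the gripper's body (76 mm by 85 mm) begins 54 mm behind the grasp point. The pads swing forward as they close: fully open they stand 13 mm farther back than shut.
Start: joints at [68.658, 17.653, 93.61, -0, 68.738, -3.994], TCP at [0.186, 0.597, 0.231] pointing down, gripper open.
Joint ranges: [-175.34, 175.34], [-45.06, 112.39], [2.9, 150.54], [-68.45, 248.45], [3.09, 151.38], [-168.51, 168.51]. Speed limits (degrees/s): [159.86, 159.86, 180, 180, 180, 180].

## Interface

Orientations are given as [roll, pitch, yaw] about the fixed x, y, z axes, in that order (R = Rz(yaw) Ry(pitch) Rx(roll)).
In Python, from station import status, imaging, robot gives the robot as it stands. The module is installed in compiled form; this text tells all that it offers.
- The arm moves only by the tool send_rows, never from a script. Its argument "rows" is a list that holds one entry, the list of rows, each a list of 5 numbers: the shift along the tool's x, y, z in mm, then the turn about the tool's z in degrees, then the opening, from -1 (shut) to 1 (fully open). In form: [[[x, y, z, roll, jaw], ...]]. A call has 1 to 12 rows; each row is the pose to reach, as a shift and turn from the pose measured when the call began, along the tool's axes at that moment; what a row does not reach only later rows make up. A row lasts 1/8 s, in which the tool goes at most 62.5 mm and 10.7 degrees, less where a joint would pass 70% of its speed; a pose out of reach is approached as far as the arm can. A call with a gripper value outside its range is refused whole. The fingers move at their own pace and stop on an object; "squeeze" is the grip in N (left out, the last holds). Time passes only in rows, so rows that repeat a pose let the fingers close. It gives the time, the measured TCP pose, the force and the opening at its end, in the units of the state.
- status.state(): the state, without advancing time (a new reading comes with each control period).
- imaging.grab_frame(name): name is "scene" or "top" or "wrist"; returns the picture (420x560x3 uint8, red, green, blue); there is no depth.
- imaging.get_calibration(name): a dict with "vfov" (degrees; the focal length in pixels is half the picture's height over the tangent of half this angle, whatever the lens; pixels are square), "cx", "cy" (the principal point, pixels), "k1" (the pictures are not rectified: a ray, as slopes to the right and down, at radius r is drawn at 1 + k1 r^2 times it, then the intrinsics apply), "rvec" (rotation vector, rad) and "tvec" (3), from world to camera coordinates, as OpenCV has them. Camera axes: x right, y down, z forward; pixel columns grow to the right and rows downward; lengths in m; the calibration is good to about 2 mm. A picture is of the moment at which its call begins: read the wrist's pose just before it. get_calibration takes no time and is no camera call; for the wrist camera it gives the pose at the moment of the call.
- robot.sign_off(): hands the job in, once; it reports no verdict.
The state is a dict: "time": time; "q": joint angles; "joint_velocities": joint speeds; "tau": joint torques, N m; "tool_pos": TCP position; "tool_rot": TCP orientation; "force": force on the tool from outside, world axes, zero at the start; "moment": the same for the moment, N m; "opening": finger opening in m.
Only numpy, scipy, OpenCV 4.12 (cv2) and the standard library are available. Lean on these libraries where they do the work, as an engineer would, in place of code of your own. Each camera call takes 0.05 s, during which the arm holds its last target.

## Task

Take the blue lid out of the upright wooden rack, fit it handle up on the white tub of brass snaps (lowering it on level, not edge first), and press it down around its edge until the seal is fully home all round and the lid sits flush on the rim. Press firmly but do not force it, and leave the jar, the mallet and the dish where they are.

Things in the scene. Friction and masses are not known exactly. Their poses are not given: they have to be found in the camera images.
- lid: Loose blue lid, 0.17 to 0.35 kg: plate 130 x 95 x 10 mm, white locating plug 104 x 69 x 6 mm centred below it, pale wooden bar handle on top. Origin: centre of the plate's underside, so plate z 0 to 10 mm, plug z -6 to 0, handle z 10 to 40. x along the 130 mm side, y along the 95 mm side, z out of the handle side. Starts standing in the rack, y up, handle towards the robot. Either way round fits.
- lid_handle (a point): Grip point of the lid's handle, 30 mm above the plate's underside, on the lid's centre; axes as the lid's. The handle is a bar 60 mm long (along x), 16 mm wide (along y), 30 mm high (its top 10 mm above this point, the plate 20 mm below).
- lid_edge (a point): Middle of the lid's long edge that is up in the rack (y +47.5 mm), mid-thickness; axes as the lid's. There the lid can be pinched from above: 16 mm thick (plate and plug) from 13 mm inside the edge on, handle from 39 mm on. This grasp cannot bring the lid level: put it down, for instance on the easel, and take it again by the handle.
- tub: White tub of brass snaps, fixed, open at the top, 80 mm high; rim 130 x 95 mm outside, mouth 110 x 75 mm. Origin: centre of its underside; x along the 130 mm side, z up. An orange gasket lies on the rim in four corner lengths, 3.5 to 5 mm proud at the start. The lid's weight does not move them.
- tub_rim (a point): Centre of the tub's mouth, at rim height; axes as the tub's. Fully seated, the lid's origin is here and its top 10 mm above. Pressing only the middle would take about 48 N; more than 45 N between lid and tub is forcing it.
- tub_corner (a point): One corner of the tub's rim, under its gasket block (10 mm square); the four are 60 mm along x and 42.5 mm along y either way from the centre. A corner yields when the lid is pressed there with about 12 N, sinks until the lid meets the rim (the force then rises) and stays down. The rigid lid rocks: a corner not yet home may stand up to 10 mm above its final height.
- rack: Fixed wooden rack 70 x 156 mm with an upright slot along its y that holds the lid. Origin: centre of its underside; x points from the lid's handle side to its plug side. The lid stands on the 10 mm base, its upper edge 105 mm above the bench. Front lip and cheeks 46 mm, back wall 62 mm above the bench. The lid lifts straight up with 1 to 2 mm of play.
- easel: Fixed plywood easel, 150 mm wide (along its y), under 115 mm high. Origin: centre of its underside. Its rest rises at 45 degrees towards its +x, 58 mm long. A lid laid with its plug on the slope and its long edge on the ledge stays there, handle facing -x and up, origin at x -0.7, z 103.8 mm, upper 37 mm overhanging.
- easel_foot (a point): Middle of the foot line of the easel's slope, 30 mm to the -x side of the easel's origin and 66 mm above the bench; axes as the easel's. Here a ledge stands out 20 mm at right angles to the slope, making a V with it.
- jar: Loose amber glass jar, 52 mm across, 75 mm high; leave alone. Origin: centre of its underside.
- mallet: Loose mallet lying on the bench, 220 mm long; leave alone. Origin: underside of its middle.
- dish: Loose black dish, 80 mm across, 30 mm high; leave alone. Origin: centre of its underside.
There are look-alikes about, which are no part of the job. What is shaped like the lid but black or red is not meant.

How it is judged (in metres and radians):
On the way:
1. the lid lies level, fitted in the tub's mouth and let go (horizontal distance between lid and tub below 0.008 m and angle between the x axis of lid and the x axis of tub, either way round below 0.1 rad and angle between lid's own z axis and vertical below 0.15 rad and z of lid in the frame of tub between 0.075 and 0.09 m and contact force between the fingers and lid below 0.1 N), for 0.1 s.
At the end, for the whole second after the job is handed in: The lid lies handle up on the tub, centred within 6 mm and in line within 0.08 rad (either way round), pressed home: its origin less than 81.3 mm above the tub's (80 mm is fully seated), tilted less than 0.02 rad, at rest; jar, mallet and dish within 30 mm of their starts (horizontal distance between lid and tub below 0.006 m and angle between the x axis of lid and the x axis of tub, either way round below 0.08 rad and z of lid in the frame of tub between 0.077 and 0.0813 m and angle between lid's own z axis and vertical below 0.02 rad and linear speed of lid below 0.01 m/s and distance of each of jar, mallet, dish from where it was at the start of the episode below 0.03 m); the robot touches nothing.
It fails at once if the lid is forced: more than 45 N between lid and tub (contact force between lid and tub above 45 N).
It fails at once if the lid is brought onto the tub edge first, tilted more than 0.4 rad (contact force between lid and tub above 0.5 N and angle between lid's own z axis and vertical above 0.4 rad).
It fails at once if the jar is moved more than 30 mm (distance of jar from where it was at the start of the episode above 0.03 m).
It fails at once if the mallet is moved more than 30 mm (distance of mallet from where it was at the start of the episode above 0.03 m).
It fails at once if the dish is moved more than 30 mm (distance of dish from where it was at the start of the episode above 0.03 m).
It also fails if it takes over 70 s, if anything falls off the work surface, if the arm or the gripper's body presses on something with over 40 N, if the wrist force passes 120 N, or if a joint passes its speed limit or range.

## Working session

There is one attempt and no reset: what is moved stays moved. The work goes in short steps, Python scripts to look and compute and a tool call to move; the robot and the scene stay as the last step left them, time stands still between calls to the robot, and variables do not carry over. Pictures are saved under pics/ and viewed, and the job is handed in when it is done.

Besides the shell and the picture viewer there is one more tool, called after "Call:" as a command line: name --argument value ..., lists and objects as JSON in quotes. send_rows: Moves the arm, as the interface text tells. Its arguments: {"type":"object","properties":{"rows":{"type":"array","items":{"type":"array","items":{"type":"array","items":{"type":"number"}}}},"squeeze":{"type":"number"}},"required":["rows"]}

```bash
mkdir -p pics; ls; python3 - <<'E'
from station import status, imaging, robot
import cv2
print(status.state())
for n in ["scene","top","wrist"]:
    print(n, imaging.get_calibration(n))
    im=imaging.grab_frame(n); cv2.imwrite(f"pics/{n}0.png",im[:,:,::-1])
E
```

```text
pics
{'time': 0.0, 'q': array([ 6.86573254e+01,  1.77043275e+01,  9.36916432e+01,  3.30406219e-03,
        6.87380969e+01, -3.99408162e+00]), 'joint_velocities': array([-0.07142824,  0.03503858, -0.05322922,  0.01105168,  0.03377512,
       -0.00418718]), 'tau': array([ 1.39470863e-03, -4.15234923e+01, -2.76671433e+01,  9.66987727e-06,
        1.00479566e-02, -1.78952916e-06]), 'tool_pos': array([0.18607323, 0.59577523, 0.23003137]), 'tool_rot': array([-1.79866472e+02, -1.24071411e-02,  1.62650191e+02]), 'force': array([ 0.28488314, -0.34333127,  0.98721469]), 'moment': array([-0.02442131, -0.00420293,  0.02644631]), 'opening': 0.08536217620484844}
scene {'vfov': 47.50080161031791, 'cx': 292.53755408507163, 'cy': 210.31601518202376, 'k1': -0.1565530637427404, 'rvec': array([ 2.19439746,  1.47953733, -0.41238471]), 'tvec': array([-0.1353176 , -0.38758778,  1.57245895])}
top {'vfov': 48.97705589392775, 'cx': 279.57488382507637, 'cy': 210.7280030586606, 'k1': 0.01930806469903134, 'rvec': array([ 2.14095674, -2.13261529,  0.16403986]), 'tvec': array([-0.04593638,  0.56628177,  0.94822991])}
wrist {'vfov': 64.72128450297134, 'cx': 277.31831714845407, 'cy': 210.17602045914683, 'k1': -0.021492919442282488, 'rvec': array([-2.329938  , -1.71372312, -0.25326929]), 'tvec': array([-0.62358763, -0.03771766,  0.37877996])}
```

View pics/scene0.png

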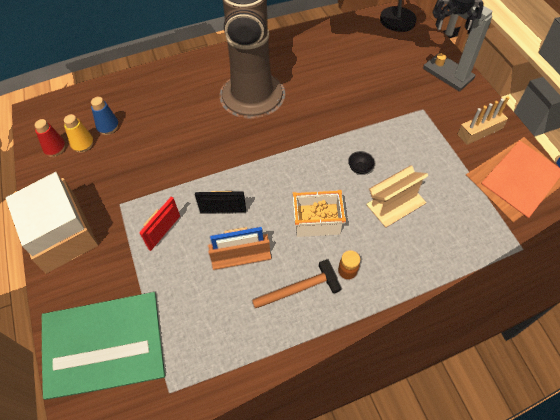

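View pics/top0.png

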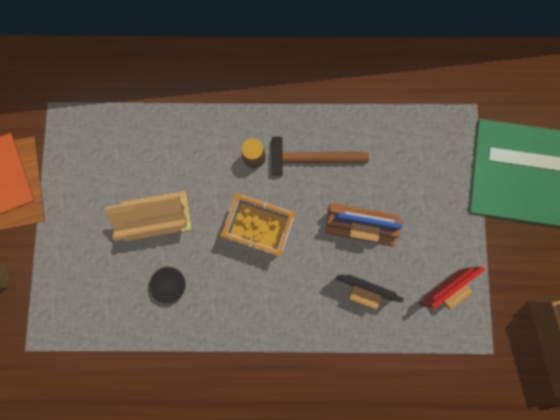

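View pics/wrist0.png

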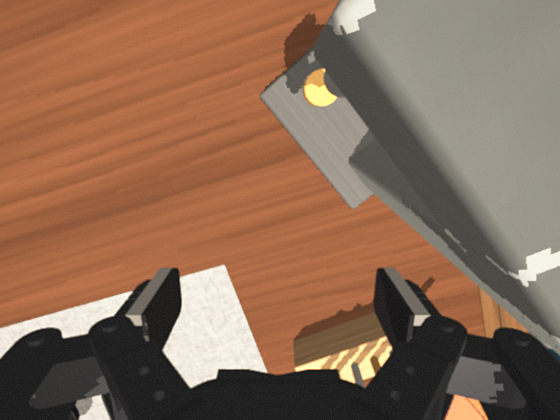

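```bash
cat > h.py <<'E'
import numpy as np, cv2
from station import status, imaging, robot
from scipy.spatial.transform import Rotation as Ro
def K(c):
    f=210/np.tan(np.radians(c['vfov'])/2); return f
def ray(c,u,v):
    f=K(c); d=np.array([(u-c['cx'])/f,(v-c['cy'])/f]); s=d.copy()
    for _ in range(20): s=d/(1+c['k1']*(s@s))
    R=Ro.from_rotvec(c['rvec']).as_matrix()
    return -R.T@c['tvec'], R.T@np.array([s[0],s[1],1.])
def onz(c,u,v,z):
    o,d=ray(c,u,v); return o+d*(z-o[2])/d[2]
def proj(c,P):
    P=np.atleast_2d(P); p=Ro.from_rotvec(c['rvec']).apply(P)+c['tvec']; s=p[:,:2]/p[:,2:]
    r2=(s**2).sum(1,keepdims=True); s=s*(1+c['k1']*r2); return s*K(c)+[c['cx'],c['cy']]
def grab(n,name=None):
    c=imaging.get_calibration(n); im=imaging.grab_frame(n)[:,:,::-1].copy()
    if name: cv2.imwrite(f"pics/{name}.png",im)
    return c,im
def tool(dw,c=None):
    s=status.state(); R=Ro.from_euler('xyz',s['tool_rot'],degrees=True)
    return R.inv().apply(dw)*1000
def st():
    s=status.state(); print('t',round(s['time'],2),'pos',s['tool_pos'].round(4),'rot',s['tool_rot'].round(2),'F',s['force'].round(2),'op',round(s['opening'],4),'q',s['q'].round(1)); return s
E
python3 - <<'E'
from h import *
im=cv2.imread('pics/top0.png')
cv2.imwrite('pics/c1.png',cv2.resize(im[170:320,90:300],None,fx=3.8,fy=3.8,interpolation=cv2.INTER_CUBIC))
cv2.imwrite('pics/c2.png',cv2.resize(im[190:320,300:500],None,fx=4,fy=4,interpolation=cv2.INTER_CUBIC))
im=cv2.imread('pics/scene0.png')
cv2.imwrite('pics/c3.png',cv2.resize(im[140:290,190:440],None,fx=3.2,fy=3.2,interpolation=cv2.INTER_CUBIC))
for n in ['top','scene']:
    c=imaging.get_calibration(n); print(n,ray(c,280,210))
c=imaging.get_calibration('top')
for u,v in [(258,225),(365,223),(150,216)]: print(onz(c,u,v,.08).round(3))
E
```

```text
top (array([ 0.41007388, -0.04891197,  1.02536442]), array([ 0.15904859,  0.00430656, -0.98726306]))
scene (array([ 1.12046259, -0.31946689,  1.1329902 ]), array([-0.49615238,  0.18070756, -0.84962834]))
[0.531 0.001 0.08 ]
[ 0.536 -0.22   0.08 ]
[0.549 0.225 0.08 ]
```

View pics/c1.png

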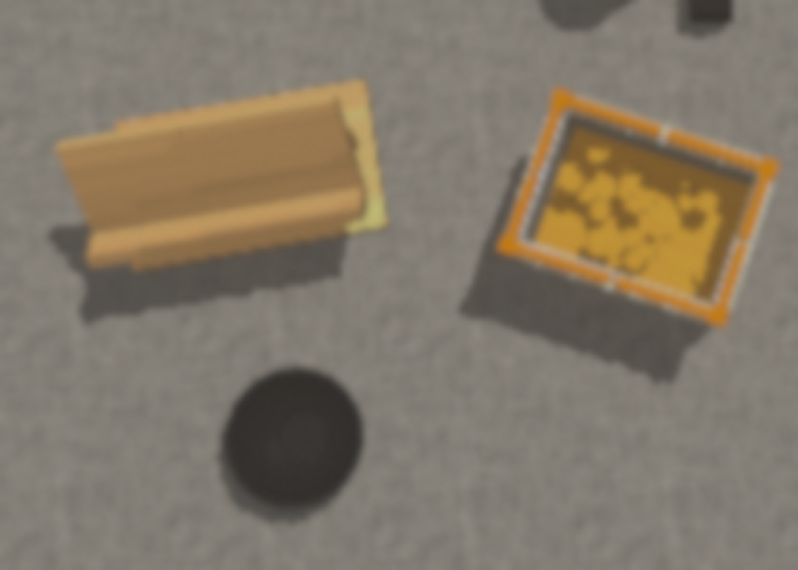

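View pics/c2.png

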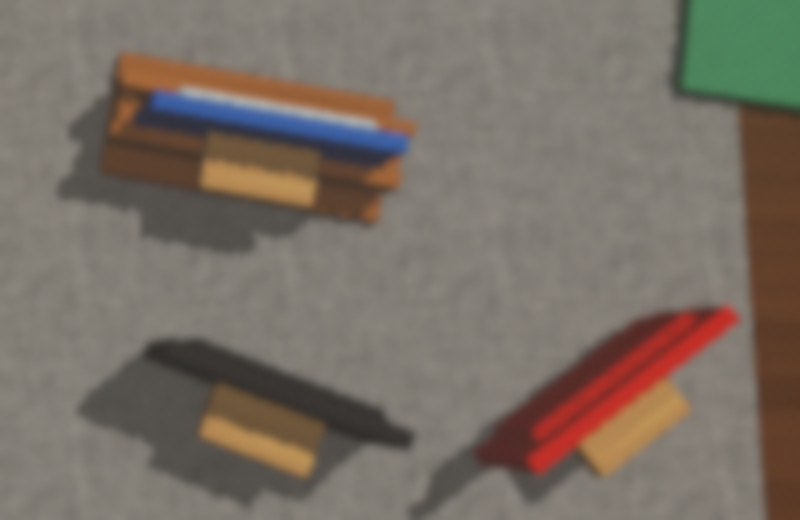

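View pics/c3.png

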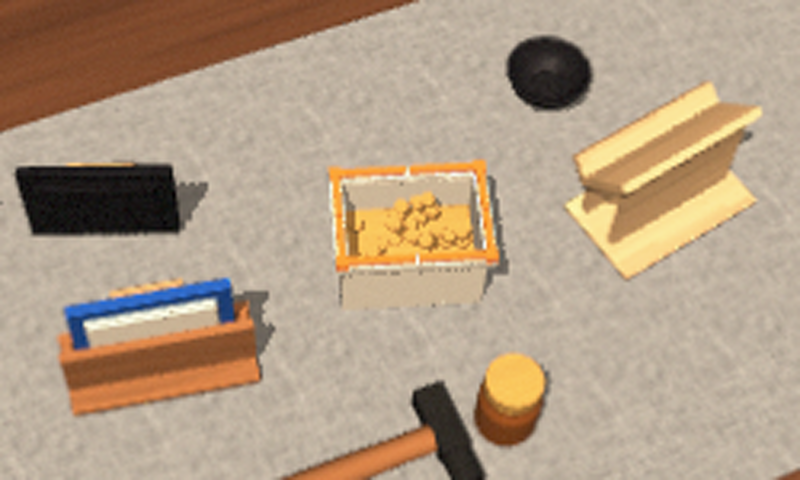

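```bash
cat > tubm.py <<'E'
from h import *
def orange(c,im,z=0.0845,box=None):
    hsv=cv2.cvtColor(cv2.GaussianBlur(im,(0,0),.6),cv2.COLOR_BGR2HSV)
    m=cv2.inRange(hsv,(8,170,110),(22,255,255))
    return m
def rect_world(c,pts,z):
    W=np.array([onz(c,u,v,z)[:2] for u,v in pts])
    r=cv2.minAreaRect((W*1000).astype(np.float32)); return r
E
python3 - <<'E'
from tubm import *
for n,(x0,y0,x1,y1) in {'top':(215,185,300,260),'scene':(285,180,355,245)}.items():
    c=imaging.get_calibration(n); im=cv2.imread(f'pics/{n}0.png')
    m=orange(c,im); k=np.zeros_like(m); k[y0:y1,x0:x1]=m[y0:y1,x0:x1]
    cs,_=cv2.findContours(k,cv2.RETR_EXTERNAL,cv2.CHAIN_APPROX_NONE)
    p=np.vstack([q[:,0] for q in cs if len(q)>10]); 
    print(n,len(p),rect_world(c,p,.0843))
E
```

```text
top 269 ((531.9472045898438, 1.6483840942382812), (127.07037353515625, 92.4757308959961), 70.910888671875)
scene 296 ((535.7781982421875, 0.6559371948242188), (128.60072326660156, 93.57707977294922), 71.22349548339844)
```

```bash
python3 - <<'E'
from h import *
c=imaging.get_calibration('wrist'); s=status.state()
o,d=ray(c,c['cx'],c['cy']); R=Ro.from_euler('xyz',s['tool_rot'],degrees=True)
print('cam in tool',R.inv().apply(o-s['tool_pos']),'axis in tool',R.inv().apply(d), 'camx in tool',R.inv().apply(Ro.from_rotvec(c['rvec']).as_matrix()[0]))
c=imaging.get_calibration('top')
# crop c2: px = 300+X/4, 190+Y/4 ; blue lid top edge corners
f=lambda X,Y:onz(c,300+X/4-.375,190+Y/4-.375,.105)
for X,Y in [(155,90),(408,130),(405,152),(150,113),(180,88),(378,122)]: print('lid',f(X,Y).round(4))
g=lambda X,Y,z:onz(c,90+X/3.8-.37,170+Y/3.8-.37,z)
for X,Y,z in [(57,145,.107),(340,98,.107),(345,195,.08),(92,240,.08),(92,268,.08),(355,205,.08)]: print('easel',g(X,Y,z).round(4))
c=imaging.get_calibration('scene')
f=lambda X,Y,z:onz(c,190+X/3.2-.34,140+Y/3.2-.34,z)
for X,Y,z in [(66,308,.105),(230,282,.105)]: print('lid sc',f(X,Y,z).round(4))
for X,Y,z in [(620,192,.107),(762,108,.107),(578,155,.08),(712,84,.08)]: print('easel sc',f(X,Y,z).round(4))
E
```

```text
cam in tool [ 0.07418559 -0.00051263 -0.14243846] axis in tool [-2.91054197e-01  8.69113267e-04  9.56706172e-01] camx in tool [ 2.03219330e-04  9.99999621e-01 -8.46618453e-04]
lid [ 0.5544 -0.1628  0.105 ]
lid [ 0.5345 -0.2893  0.105 ]
lid [ 0.5234 -0.2873  0.105 ]
lid [ 0.5427 -0.1601  0.105 ]
lid [ 0.5555 -0.1754  0.105 ]
lid [ 0.5385 -0.2744  0.105 ]
easel [0.5613 0.3089 0.107 ]
easel [0.5873 0.1598 0.107 ]
easel [0.5387 0.1612 0.08  ]
easel [0.5136 0.2971 0.08  ]
easel [0.4984 0.2962 0.08  ]
easel [0.5332 0.1555 0.08  ]
lid sc [ 0.5261 -0.2875  0.105 ]
lid sc [ 0.5514 -0.1622  0.105 ]
easel sc [0.5915 0.1581 0.107 ]
easel sc [0.5615 0.3115 0.107 ]
easel sc [0.5314 0.155  0.08  ]
easel sc [0.5079 0.2999 0.08  ]
```

```bash
cat >> h.py <<'E'
def plan(x,y,z,yaw):
    s=st(); d=tool(np.array([x,y,z])-s['tool_pos']); dy=(yaw-s['tool_rot'][2]+180)%360-180
    print('delta',d.round(1),'roll',round(-dy,2))
E
python3 -c "
from h import *
plan(.54,-.2,.28,81)"
```

```text
t 0.15 pos [0.1862 0.596  0.2303] rot [-1.7990e+02 -1.0000e-02  1.6265e+02] F [0.76 0.13 0.77] op 0.0847 q [68.7 17.7 93.7  0.  68.7 -4. ]
delta [-575.1 -654.3  -48.6] roll 81.65
```

Call:
send_rows --rows '[[[-45,-50,-49,7,1],[-95,-105,-49,15,1],[-140,-160,-49,22,1],[-185,-210,-49,30,1],[-230,-262,-49,38,1],[-280,-320,-49,46,1],[-330,-375,-49,54,1],[-380,-430,-49,62,1],[-430,-490,-49,70,1],[-480,-545,-49,78,1],[-530,-600,-49,81.6,1],[-575,-654,-49,81.6,1]]]'

```text
time: 1.65
tool_pos: [0.4867, -0.0796, 0.2802]
tool_rot: [-180.0, 0.1, 81.0]
force: [1.0, 0.8, -0.4]
opening: 0.0851
```

Call:
send_rows --rows '[[[0,0,0,0,0.3],[0,0,0,0,0.3],[0,0,0,0,0.3]]]'

```text
time: 2.02
tool_pos: [0.486, -0.0782, 0.2799]
tool_rot: [-179.9, 0.1, 81.1]
force: [0.2, -0.1, -1.1]
opening: 0.0553
```

```bash
python3 -c "
from h import *
plan(.54,-.2,.28,81)
c,im=grab('wrist','w1')"
```

```text
t 2.02 pos [ 0.486  -0.0782  0.2799] rot [-1.7995e+02  5.0000e-02  8.1090e+01] F [ 0.18 -0.08 -1.07] op 0.0553 q [-1.42e+01  2.00e-01  1.08e+02 -1.00e-01  7.19e+01 -5.20e+00]
delta [-1.12e+02  7.22e+01 -1.00e-01] roll 0.09
```

View pics/w1.png

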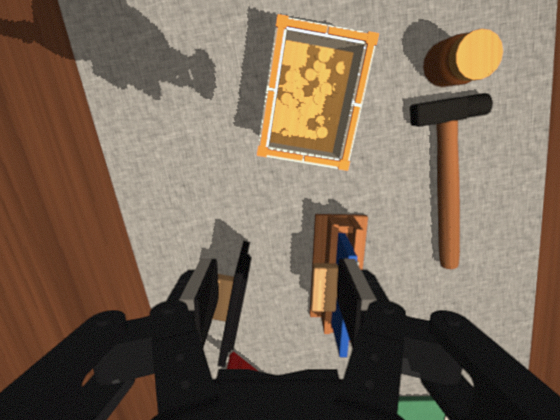

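```bash
python3 - <<'E'
from tubm import *
c=imaging.get_calibration('wrist'); im=cv2.imread('pics/w1.png')
m=orange(c,im); k=np.zeros_like(m); k[8:175,255:385]=m[8:175,255:385]
cs,_=cv2.findContours(k,cv2.RETR_EXTERNAL,cv2.CHAIN_APPROX_NONE)
p=np.vstack([q[:,0] for q in cs if len(q)>10]); print(rect_world(c,p,.0843))
plan(.54,-.12,.28,81)
E
```

```text
((535.141845703125, 1.4582290649414062), (128.42608642578125, 93.58170318603516), 71.94612884521484)
t 2.08 pos [ 0.4861 -0.0781  0.2801] rot [-1.7997e+02  6.0000e-02  8.1120e+01] F [-0.26 -0.1  -0.23] op 0.0552 q [-1.42e+01  2.00e-01  1.08e+02 -1.00e-01  7.19e+01 -5.20e+00]
delta [-33.1  59.7   0.1] roll 0.12
```

Call:
send_rows --rows '[[[-33,60,0,0,0.3],[-33,60,0,0,0.3],[-33,60,0,0,0.3]]]'

```text
time: 2.45
tool_pos: [0.5401, -0.1189, 0.2799]
tool_rot: [-179.9, 0.0, 81.2]
force: [0.3, -1.0, -0.0]
opening: 0.0554
```

```bash
python3 -c "
from h import *
st()
c,im=grab('wrist','w2')
np.save('w2.npy',c,allow_pickle=True)"
```

```text
t 2.45 pos [ 0.5401 -0.1189  0.2799] rot [-1.799e+02  3.000e-02  8.118e+01] F [ 0.32 -0.98 -0.  ] op 0.0554 q [-16.9   7.3 100.4  -0.   72.4  -8.1]
```

View pics/w2.png

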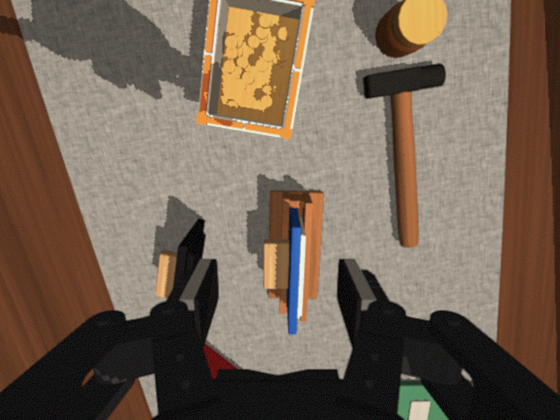

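```bash
python3 - <<'E'
from h import *
c=np.load('w2.npy',allow_pickle=True).item(); im=cv2.imread('pics/w2.png')
hsv=cv2.cvtColor(im,cv2.COLOR_BGR2HSV)
m=cv2.inRange(hsv,(105,150,100),(125,255,255)); m[:,:260]=0;m[:190]=0;m[345:]=0; m[:,340:]=0
n,l,s,ce=cv2.connectedComponentsWithStats(m); i=1+s[1:,4].argmax(); print(s[i],ce[i])
for r in range(s[i][1],s[i][1]+s[i][3],12):
    xs=np.where(l[r]==i)[0]; print(r,xs.min(),xs.max(),onz(c,xs.min(),r,.105)[:2].round(4),onz(c,xs.max()+1,r,.105)[:2].round(4))
ys=np.where((l==i).any(1))[0]; 
for r in (ys.min(),ys.max()):
    xs=np.where(l[r]==i)[0];print(onz(c,xs.mean(),r,.105).round(4))
cv2.imwrite('pics/c4.png',cv2.resize(im[180:350,230:350],None,fx=3.5,fy=3.5,interpolation=cv2.INTER_CUBIC))
E
```

```text
[289 227  12 107 839] [293.72348033 278.29916567]
227 293 300 [ 0.5493 -0.1613] [ 0.5573 -0.1625]
239 292 299 [ 0.5464 -0.1741] [ 0.5546 -0.1754]
251 291 298 [ 0.5435 -0.1872] [ 0.5517 -0.1885]
263 291 298 [ 0.5416 -0.2008] [ 0.5499 -0.2021]
275 290 297 [ 0.5386 -0.2146] [ 0.547  -0.2159]
287 290 297 [ 0.5365 -0.2288] [ 0.545  -0.2301]
299 289 296 [ 0.5333 -0.2433] [ 0.542  -0.2446]
311 289 296 [ 0.5312 -0.2582] [ 0.5399 -0.2596]
323 289 295 [ 0.529  -0.2736] [ 0.5367 -0.2748]
[ 0.5528 -0.1618  0.105 ]
[ 0.5299 -0.2872  0.105 ]
```

View pics/c4.png

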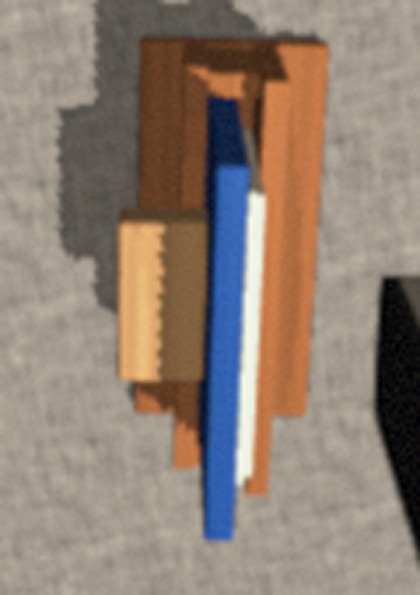

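```bash
python3 -c "
from h import *
plan(.544,-.225,.072,79.9)"
```

```text
t 2.5 pos [ 0.5397 -0.1187  0.2801] rot [-1.7992e+02  3.0000e-02  8.1190e+01] F [-0.61  0.3  -0.16] op 0.0558 q [-16.9   7.3 100.4  -0.   72.4  -8.1]
delta [-104.3   20.8  208.1] roll 1.29
```

Call:
send_rows --rows '[[[-50,10,0,1,0.3],[-104,21,20,1.3,0.3],[-104,21,70,1.3,0.3],[-104,21,120,1.3,0.3],[-104,21,150,1.3,0.3],[-104,21,150,1.3,0.3]]]'

```text
time: 3.25
tool_pos: [0.5414, -0.2225, 0.1278]
tool_rot: [-179.6, -0.1, 79.9]
force: [0.3, 0.2, 0.1]
opening: 0.0552
```

```bash
python3 -c "
from h import *
plan(.544,-.225,.072,79.9)
grab('wrist','w3')"
```

```text
t 3.25 pos [ 0.5414 -0.2225  0.1278] rot [-1.7955e+02 -9.0000e-02  7.9930e+01] F [0.27 0.24 0.14] op 0.0552 q [-2.660e+01  2.030e+01  1.032e+02 -1.000e-01  5.690e+01 -1.650e+01]
delta [-2.1  3.4 55.7] roll 0.03
```

View pics/w3.png

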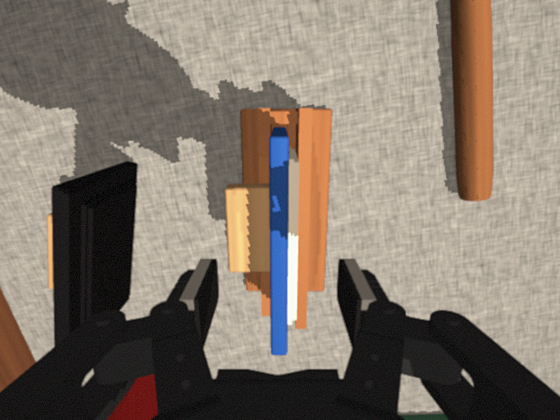

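Call:
send_rows --rows '[[[-2,3.4,25,0,0.3],[-2,3.4,45,0,0.3],[-2,3.4,56,0,0.3],[-2,3.4,56,0,0.3],[-2,3.4,56,0,-0.3],[-2,3.4,56,0,-0.8],[-2,3.4,56,0,-1],[-2,3.4,56,0,-1],[-2,3.4,56,0,-1]]]' --squeeze 45

```text
time: 4.42
tool_pos: [0.5457, -0.2262, 0.075]
tool_rot: [-179.7, 0.0, 80.0]
force: [-2.7, 0.6, 4.9]
opening: 0.015
```

```bash
python3 -c "
from h import *
st()
grab('wrist','w4')"
```

```text
t 4.42 pos [ 0.5457 -0.2262  0.075 ] rot [-1.7974e+02  1.0000e-02  7.9960e+01] F [-2.66  0.57  4.95] op 0.015 q [-2.670e+01  2.500e+01  1.039e+02 -1.000e-01  5.140e+01 -1.660e+01]
```

View pics/w4.png

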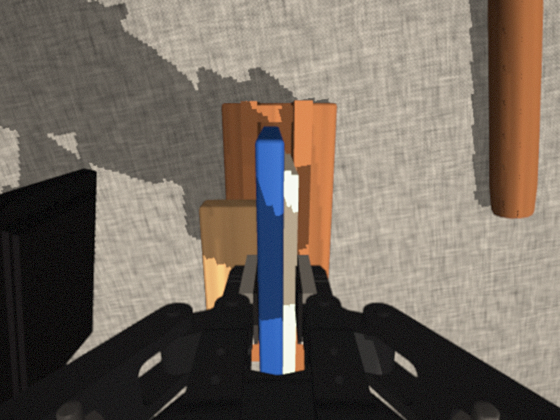

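Call:
send_rows --rows '[[[0,0,-10,0,-1],[0,0,-30,0,-1],[0,0,-60,0,-1],[0,0,-100,0,-1],[0,0,-140,0,-1],[0,0,-175,0,-1],[0,0,-175,0,-1],[0,0,-175,0,-1]]]'

```text
time: 5.48
tool_pos: [0.5458, -0.2259, 0.2494]
tool_rot: [-179.7, -0.0, 80.0]
force: [-0.5, 1.4, -3.2]
opening: 0.0148
```

```bash
python3 -c "
from h import *
st()
grab('wrist','w5');grab('scene','s5')"
```

```text
t 5.47 pos [ 0.5458 -0.2259  0.2494] rot [-1.7968e+02 -1.0000e-02  7.9960e+01] F [-0.49  1.45 -3.22] op 0.0148 q [-26.7  13.2  97.1  -0.1  70.  -16.6]
```

View pics/w5.png

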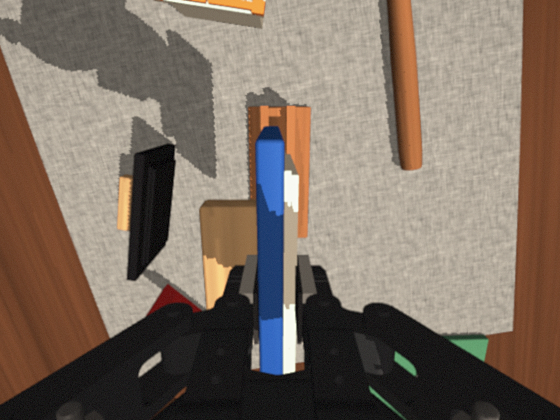

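View pics/s5.png

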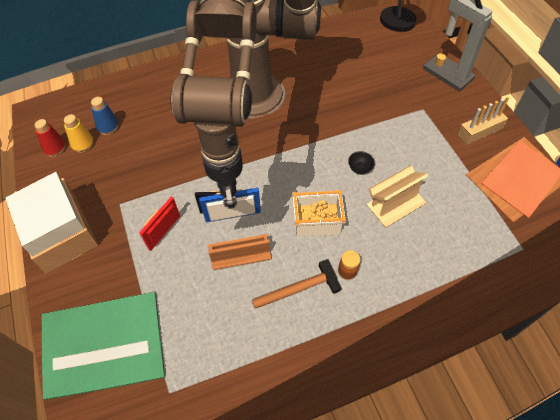

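```bash
python3 -c "
from h import *
plan(.53,.15,.31,100.2)"
```

```text
t 5.58 pos [ 0.5451 -0.2256  0.2478] rot [-1.7952e+02 -6.0000e-02  7.9960e+01] F [ 0.57 -0.25 -1.87] op 0.0148 q [-26.7  13.3  97.2  -0.1  70.  -16.6]
delta [367.3 -80.9 -61.2] roll -20.24
```

Call:
send_rows --rows '[[[30,-7,-20,-2,-1],[75,-16,-40,-4,-1],[120,-26,-61,-7,-1],[165,-36,-61,-10,-1],[210,-46,-61,-13,-1],[255,-56,-61,-16,-1],[300,-66,-61,-18,-1],[335,-74,-61,-20,-1],[367,-81,-61,-20.2,-1],[367,-81,-61,-20.2,-1],[367,-81,-61,-20.2,-1]]]'

```text
time: 6.95
tool_pos: [0.5292, 0.1493, 0.3083]
tool_rot: [-179.4, -0.2, 100.2]
force: [0.8, -0.1, -1.9]
opening: 0.0145
```

```bash
python3 -c "
from h import *
st()
c,_=grab('wrist','w6'); np.save('w6.npy',c,allow_pickle=True)"
```

```text
t 6.95 pos [0.5292 0.1493 0.3083] rot [-1.7941e+02 -1.7000e-01  1.0018e+02] F [ 0.83 -0.06 -1.93] op 0.0145 q [11.1  6.1 98.5  0.2 76.   0.9]
```

View pics/w6.png

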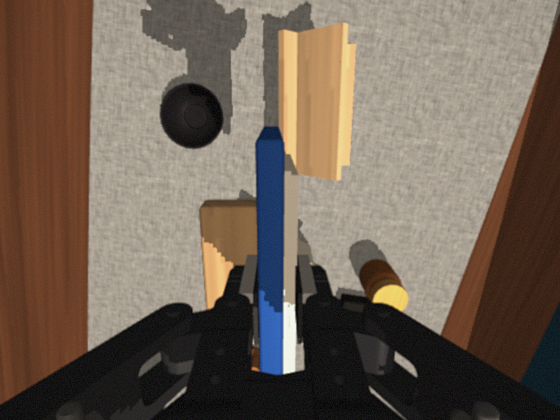

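```bash
python3 - <<'E'
from h import *
im=cv2.imread('pics/w6.png')
cv2.imwrite('pics/c6.png',cv2.resize(im[10:195,260:370],None,fx=3.2,fy=3.2,interpolation=cv2.INTER_CUBIC))
E
```

```text
(no output)
```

View pics/c6.png

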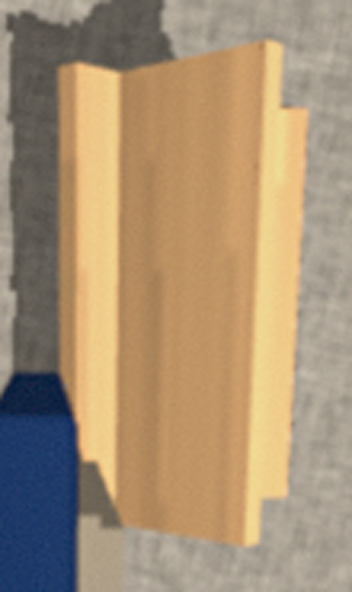

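```bash
python3 - <<'E'
from h import *
c=np.load('w6.npy',allow_pickle=True).item()
g=lambda X,Y,z:onz(c,260+X/3.2-.34,10+Y/3.2-.34,z)
A=[g(122,70,.066),g(122,523,.066)];B=[g(264,42,.107),g(247,543,.107)];C=[g(78,65,.080),g(78,460,.08)]
for P in (A,B,C):
    d=P[0]-P[1]; print(P[0].round(4),P[1].round(4),np.linalg.norm(d).round(4),np.degrees(np.arctan2(d[1],d[0]))-90, ((P[0]+P[1])/2).round(4))
E
```

```text
[0.5206 0.3037 0.066 ] [0.5497 0.1562 0.066 ] 0.1503 11.154940557883052 [0.5352 0.23   0.066 ]
[0.5595 0.3096 0.107 ] [0.588  0.1641 0.107 ] 0.1483 11.087878896387707 [0.5738 0.2368 0.107 ]
[0.5066 0.2997 0.08  ] [0.5292 0.1776 0.08  ] 0.1241 10.50311634512019 [0.5179 0.2386 0.08  ]
```

```bash
python3 -c "
from h import *
plan(.5375,.230,.165,101.1)"
```

```text
t 7.0 pos [0.5294 0.1489 0.3087] rot [-179.45   -0.18  100.13] F [ 1.24 -0.63 -1.93] op 0.0147 q [11.1  6.1 98.5  0.2 76.   0.9]
delta [ 77.9  23.6 143.7] roll -0.97
```

Call:
send_rows --rows '[[[40,12,20,-1,-1],[78,23.5,60,-1,-1],[78,23.5,95,-1,-1],[78,23.5,125,-1,-1],[78,23.5,143,-1,-1],[78,23.5,143,-1,-1],[78,23.5,143,-1,-1]]]'

```text
time: 7.88
tool_pos: [0.5387, 0.23, 0.1671]
tool_rot: [-179.6, -0.2, 101.1]
force: [0.2, 0.7, -2.0]
opening: 0.015
```

```bash
python3 -c "
from h import *
plan(.5375,.230,.138,101.1)
c,_=grab('wrist','w7');c,_=grab('scene','s7')
im=cv2.imread('pics/s7.png')
cv2.imwrite('pics/c7.png',cv2.resize(im[120:270,320:470],None,fx=4,fy=4,interpolation=cv2.INTER_CUBIC))"
```

```text
t 7.88 pos [0.5387 0.23   0.1671] rot [-179.6    -0.21  101.08] F [ 0.22  0.66 -1.97] op 0.015 q [ 18.7  17.5 101.8   0.3  61.1   7.5]
delta [ 0.2 -1.  29.1] roll -0.02
```

View pics/w7.png

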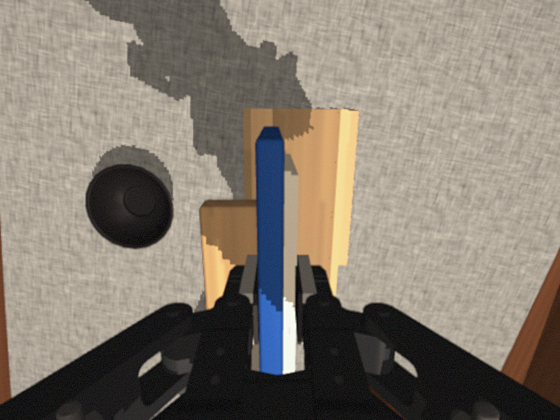

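View pics/c7.png

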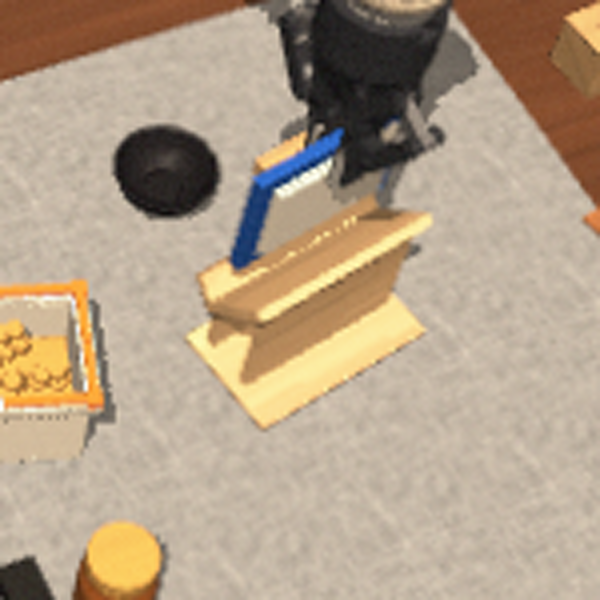

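Call:
send_rows --rows '[[[0,-1,12,0,-1],[0,-1,22,0,-1],[0,-1,26,0,-1],[0,-1,27,0,-1]]]'

```text
time: 8.48
tool_pos: [0.5372, 0.23, 0.1398]
tool_rot: [-179.6, -0.2, 101.1]
force: [-0.1, -1.0, -1.7]
opening: 0.0149
```

Call:
send_rows --rows '[[[0,0,1,0,-1],[0,0,2,0,-1],[0,0,2,0,-1]]]'

```text
time: 8.85
tool_pos: [0.5372, 0.2301, 0.1378]
tool_rot: [-179.6, -0.2, 101.1]
force: [-0.2, 0.2, -1.1]
opening: 0.015
```

Call:
send_rows --rows '[[[0,0,1,0,-1],[0,0,1,0,-1]]]'

```text
time: 9.1
tool_pos: [0.5372, 0.2301, 0.1369]
tool_rot: [-179.6, -0.2, 101.1]
force: [-0.1, 0.9, -2.5]
opening: 0.0152
```

Call:
send_rows --rows '[[[0,0,1,0,-1],[0,0,1,0,-1]]]'

```text
time: 9.35
tool_pos: [0.5376, 0.2302, 0.1363]
tool_rot: [-179.6, -0.2, 101.1]
force: [-0.2, 0.3, 0.5]
opening: 0.0147
```

Call:
send_rows --rows '[[[0,0,1,0,-1],[0,0,1,0,-1]]]'

```text
time: 9.6
tool_pos: [0.5378, 0.2304, 0.1361]
tool_rot: [-179.6, -0.2, 101.1]
force: [-1.1, 0.5, 5.6]
opening: 0.0146
```

Call:
send_rows --rows '[[[0,1,0,0,-0.48],[0,4,0,0,-0.48],[0,5,0,0,-0.48],[0,8,0,0,-0.3],[0,10,0,0,-0.3],[0,12,0,0,-0.3]]]'

```text
time: 10.35
tool_pos: [0.5497, 0.2327, 0.1359]
tool_rot: [-179.6, -0.2, 101.1]
force: [0.7, 0.5, 0.5]
opening: 0.03
```

```bash
python3 -c "
from h import *
st()
c,_=grab('wrist','w8');c,_=grab('scene','s8')
im=cv2.imread('pics/s8.png')
cv2.imwrite('pics/c8.png',cv2.resize(im[120:270,320:470],None,fx=4,fy=4,interpolation=cv2.INTER_CUBIC))"
```

```text
t 10.35 pos [0.5497 0.2327 0.1359] rot [-179.65   -0.23  101.08] F [0.75 0.46 0.47] op 0.03 q [ 18.6  20.8 101.4   0.3  58.1   7.4]
```

View pics/w8.png

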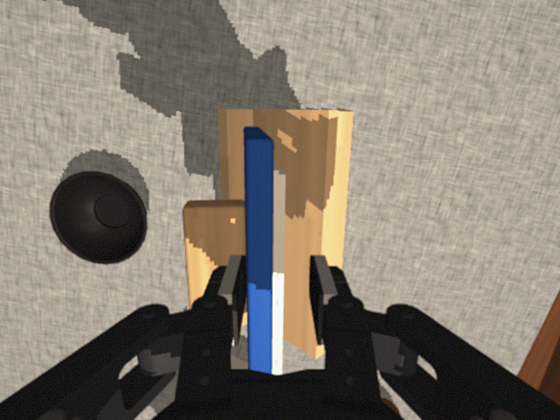

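View pics/c8.png

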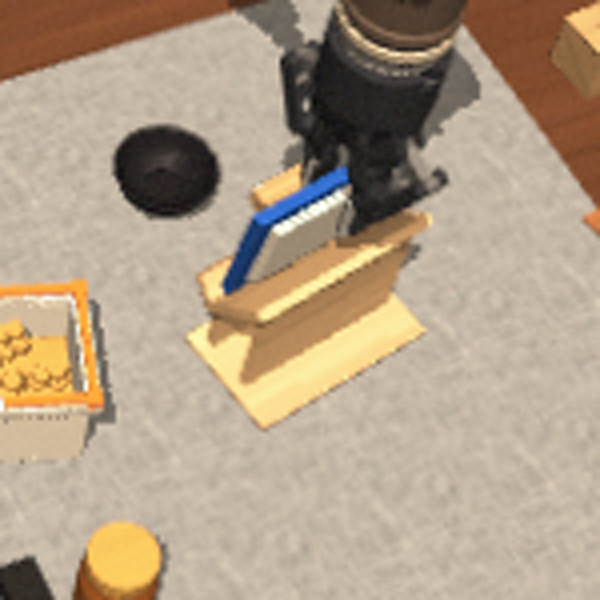

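Good: the lid stands in the V with the front finger against it. Open further while shifting, then push.

Call:
send_rows --rows '[[[0,5,0,0,-0.06],[0,8,0,0,-0.06],[0,13,0,0,0.3],[0,16,0,0,0.3],[0,21,0,0,0.65],[0,24,0,0,0.65],[0,29,0,0,1],[0,32,0,0,1],[0,34,0,0,1],[0,37,0,0,1]]]'

```text
time: 11.7
tool_pos: [0.5862, 0.2399, 0.1357]
tool_rot: [-179.7, -0.2, 101.1]
force: [0.4, -1.5, 0.6]
opening: 0.085
```

```bash
python3 -c "
from h import *
st()
c,_=grab('scene','s9')
im=cv2.imread('pics/s9.png')
cv2.imwrite('pics/c9.png',cv2.resize(im[120:270,320:470],None,fx=4,fy=4,interpolation=cv2.INTER_CUBIC))"
```

```text
t 11.7 pos [0.5862 0.2399 0.1357] rot [-179.65   -0.23  101.08] F [ 0.41 -1.46  0.57] op 0.085 q [18.2 24.4 96.2  0.3 59.6  6.9]
```

View pics/c9.png

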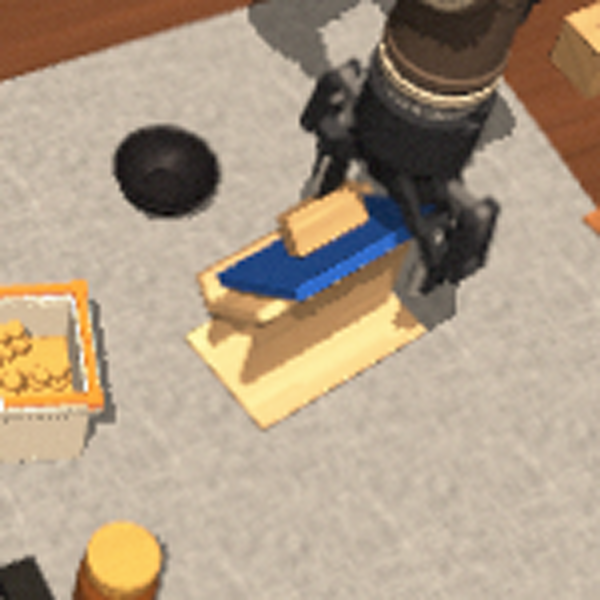

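Call:
send_rows --rows '[[[0,0,-40,0,1],[0,0,-90,0,1],[-20,-20,-140,-10,1],[-50,-45,-165,-20,1],[-50,-45,-165,-30,1],[-50,-45,-165,-40,1],[-50,-45,-165,-50,1],[-50,-45,-165,-60,1],[-50,-45,-165,-70,1],[-50,-45,-165,-80,1],[-50,-45,-165,-90,1],[-50,-45,-165,-90,1]]]'

```text
time: 13.25
tool_pos: [0.553, 0.1817, 0.3009]
tool_rot: [179.8, -0.3, -169.0]
force: [-0.2, -0.1, 0.3]
opening: 0.0851
```

```bash
python3 -c "
from h import *
plan(.5399,.2308,.16,191.1)
c,_=grab('wrist','w10'); np.save('w10.npy',c,allow_pickle=True); grab('top','t10')"
```

```text
t 13.25 pos [0.553  0.1817 0.3009] rot [ 179.77   -0.31 -169.03] F [-0.23 -0.08  0.28] op 0.0851 q [ 13.8   9.9  95.    0.3  75.4 -87.3]
delta [  2.8  50.1 141.1] roll -0.13
```

View pics/w10.png

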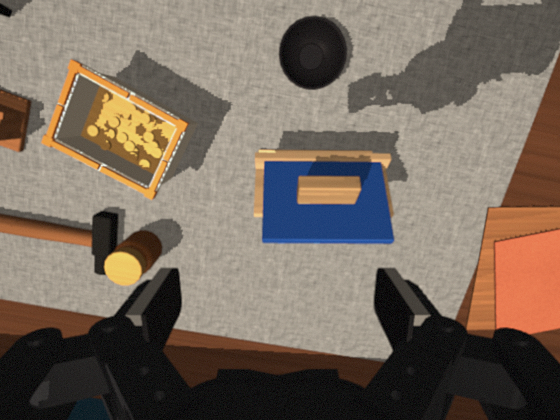

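```bash
python3 - <<'E'
from h import *
c=np.load('w10.npy',allow_pickle=True).item(); im=cv2.imread('pics/w10.png')
cv2.imwrite('pics/c10.png',cv2.resize(im[140:255,245:405],None,fx=5,fy=5,interpolation=cv2.INTER_CUBIC))
a=np.radians(11.1); ex=np.array([np.cos(a),np.sin(a),0]);ey=np.array([-np.sin(a),np.cos(a),0]);ez=np.array([0,0,1.])
O=np.array([.5634,.2354,.1038]);u=(ex+ez)/2**.5;n=(ez-ex)/2**.5
P=lambda X,Y,Z:O+X*ey*1e-3+Y*u*1e-3+Z*n*1e-3
pts={f'{X},{Y},{Z}':P(X,Y,Z) for X,Y,Z in [(65,47.5,10),(-65,47.5,10),(65,-47.5,10),(-65,-47.5,10),(30,8,40),(-30,8,40),(30,-8,40),(-30,-8,40)]}
for k,v in pts.items(): p=proj(c,v)[0]; print(k,p.round(1),((p-[245,140]+.4)*5).round())
E
```

```text
65,47.5,10 [395.8 240.6] [756. 505.]
-65,47.5,10 [262.2 241.2] [ 88. 508.]
65,-47.5,10 [380.8 161.5] [681. 110.]
-65,-47.5,10 [263.6 161.8] [ 95. 111.]
30,8,40 [361.9 189.8] [586. 251.]
-30,8,40 [298.7 190. ] [270. 252.]
30,-8,40 [359.8 175.8] [576. 181.]
-30,-8,40 [298.1 176. ] [267. 182.]
```

View pics/c10.png

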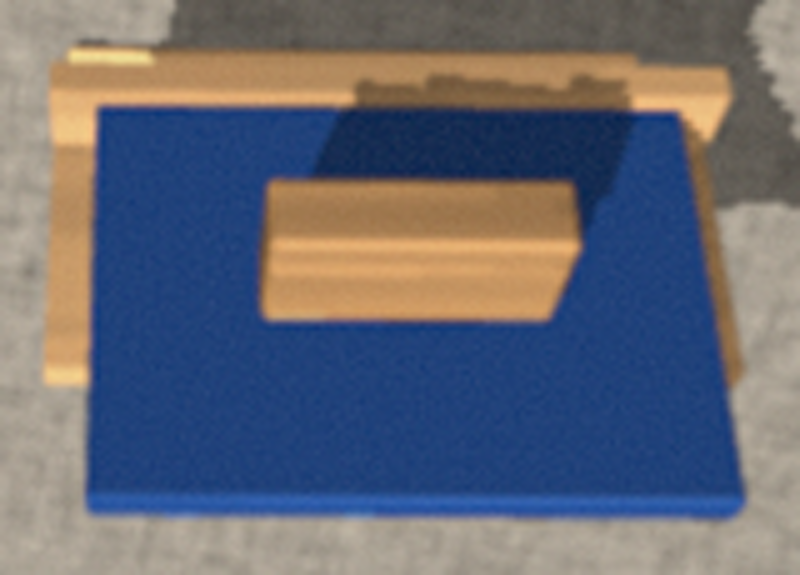

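Call:
send_rows --rows '[[[2,25,20,0,1],[3,50,60,0,1],[3,50,110,0,1],[3,50,150,0,1],[3,50,160,0,1],[3,50,160,0,1]]]'

```text
time: 14.1
tool_pos: [0.5398, 0.2307, 0.1412]
tool_rot: [179.8, -0.3, -169.1]
force: [0.1, -0.0, -0.2]
opening: 0.0852
```

```bash
python3 -c "
from h import *
plan(.5399,.2308,.105,191.1)
c,_=grab('wrist','w11')"
```

```text
t 14.1 pos [0.5398 0.2307 0.1412] rot [ 179.77   -0.32 -169.13] F [ 0.09 -0.05 -0.24] op 0.0852 q [ 18.7  19.4 102.6   0.3  58.2 -82.3]
delta [-0.3 -0.1 36.2] roll -0.23
```

View pics/w11.png

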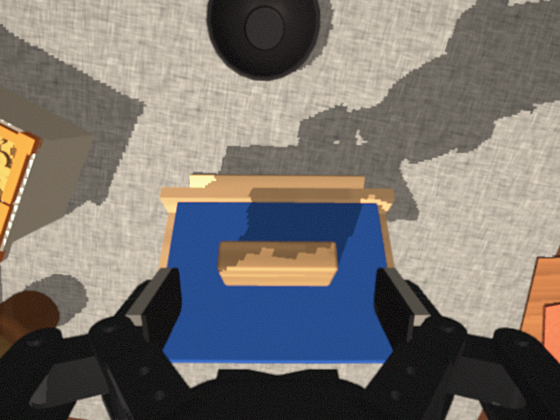

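Call:
send_rows --rows '[[[0,0,15,0,1],[0,0,28,0,1],[0,0,36,0,1],[0,0,39,0,1],[0,0,39,0,1]]]'

```text
time: 14.78
tool_pos: [0.5406, 0.2311, 0.1032]
tool_rot: [179.8, -0.2, -169.1]
force: [0.2, -0.1, -0.5]
opening: 0.0854
```

Call:
send_rows --rows '[[[0,0,0,0,0.5],[0,0,0,0,0.2],[0,0,0,0,0.1],[0,0,0,0,0],[0,0,0,0,0]]]' --squeeze 20

```text
time: 15.4
tool_pos: [0.5409, 0.2312, 0.1037]
tool_rot: [179.8, -0.2, -169.1]
force: [-0.4, -0.0, 3.9]
opening: 0.0596
```

```bash
python3 -c "
from h import *
plan(.5399,.2308,.105,191.1)
c,_=grab('wrist','w12')"
```

```text
t 15.4 pos [0.5409 0.2312 0.1037] rot [ 1.7976e+02 -1.7000e-01 -1.6912e+02] F [-0.43 -0.03  3.89] op 0.0596 q [ 18.8  22.3 103.7   0.3  54.1 -82.3]
delta [ 1.  -0.2 -1.3] roll -0.22
```

View pics/w12.png

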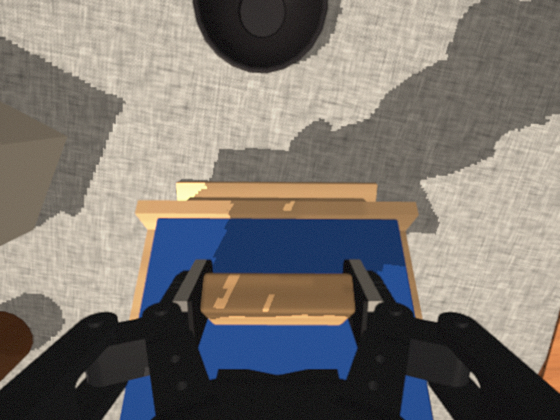

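Call:
send_rows --rows '[[[0,0,-5,0,-0.2],[0,0,-15,0,-0.2],[0,0,-30,0,-0.2],[0,0,-50,0,-0.2],[0,0,-80,0,-0.2],[0,0,-110,0,-0.2],[0,0,-110,0,-0.2],[0,0,-110,0,-0.2]]]'

```text
time: 16.45
tool_pos: [0.5408, 0.2306, 0.2134]
tool_rot: [179.8, -0.2, -169.1]
force: [-0.7, -0.5, -2.3]
opening: 0.0599
```

```bash
python3 -c "
from h import *
st()
c,_=grab('wrist','w13');c,_=grab('scene','s13')
im=cv2.imread('pics/s13.png')
cv2.imwrite('pics/c13.png',cv2.resize(im[80:230,320:470],None,fx=4,fy=4,interpolation=cv2.INTER_CUBIC))"
```

```text
t 16.45 pos [0.5408 0.2306 0.2134] rot [ 179.76   -0.2  -169.12] F [-0.67 -0.48 -2.29] op 0.0599 q [ 18.7  14.7  99.6   0.3  65.9 -82.3]
```

View pics/w13.png

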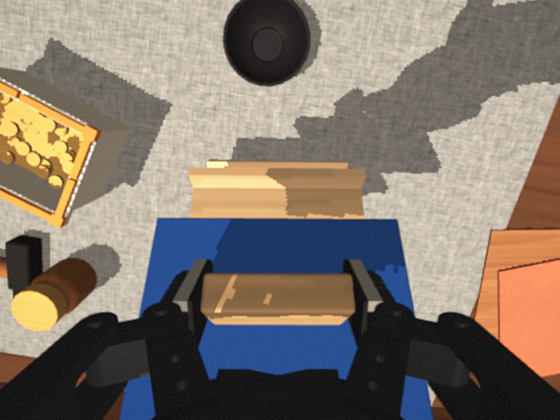

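View pics/c13.png

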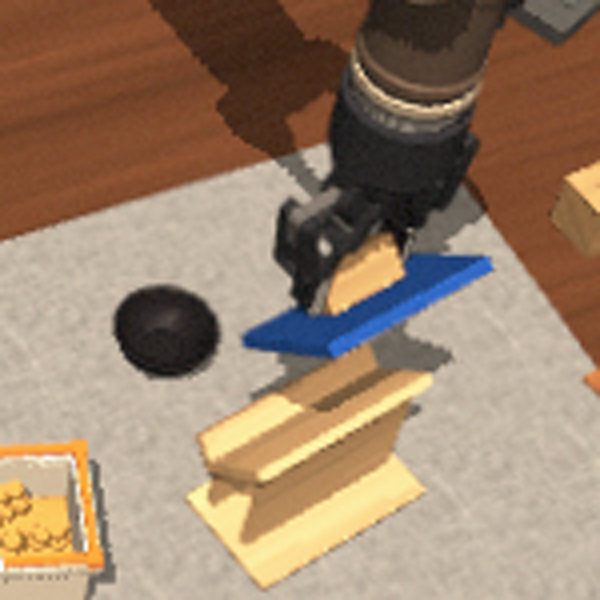

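```bash
python3 -c "
from h import *
plan(.385,-.01,.08,161.5)"
```

```text
t 16.55 pos [0.54   0.2303 0.212 ] rot [ 179.78   -0.35 -169.12] F [ 0.65  0.31 -2.43] op 0.0596 q [ 18.7  14.8  99.6   0.3  65.9 -82.3]
delta [ 196.8 -207.3  132.5] roll 29.38
```

Call:
send_rows --rows '[[[25,-26,-20,4,-0.2],[50,-52,-20,8,-0.2],[80,-84,-20,12,-0.2],[110,-115,-20,16,-0.2],[140,-147,-20,20,-0.2],[170,-178,0,24,-0.2],[197,-207,20,29.4,-0.2],[197,-207,60,29.4,-0.2],[197,-207,100,29.4,-0.2],[197,-207,130,29.4,-0.2],[197,-207,132,29.4,-0.2],[197,-207,132,29.4,-0.2]]]'

```text
time: 18.05
tool_pos: [0.3849, -0.0098, 0.0806]
tool_rot: [180.0, -0.4, 161.5]
force: [1.1, 0.2, -2.3]
opening: 0.0597
```

```bash
python3 -c "
from h import *
st()
c,_=grab('wrist','w14');c,_=grab('scene','s14');grab('top','t14')"
```

```text
t 18.05 pos [ 0.3849 -0.0098  0.0806] rot [179.99  -0.43 161.48] F [ 1.07  0.24 -2.33] op 0.0597 q [-8.000e+00  4.400e+00  1.304e+02  1.000e-01  4.560e+01 -7.960e+01]
```

View pics/w14.png

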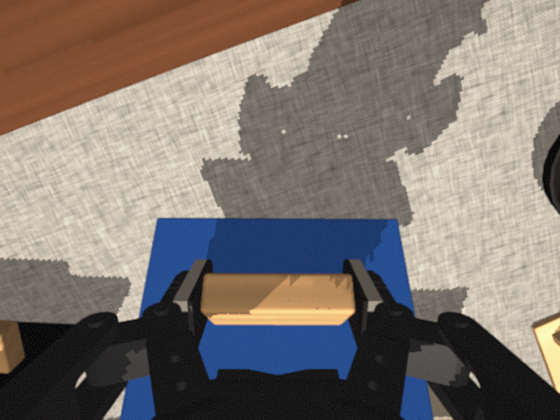

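View pics/t14.png

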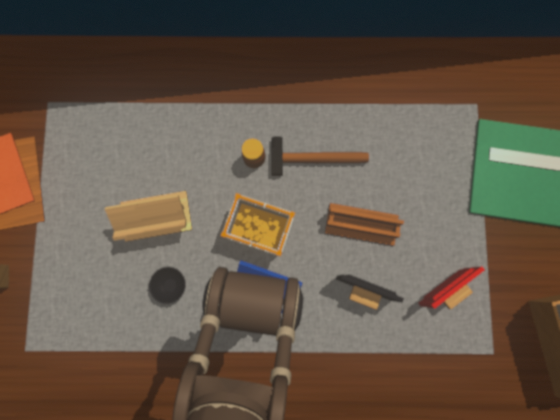

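Call:
send_rows --rows '[[[0,0,20,0,-0.2],[0,0,34,0,-0.2],[0,0,40,0,-0.2],[0,0,44,0,-0.2],[0,0,46,0,-0.2],[0,0,48,0,-0.2]]]'

```text
time: 18.95
tool_pos: [0.3864, -0.0099, 0.0339]
tool_rot: [179.9, -0.2, 161.5]
force: [-0.4, 0.3, -2.0]
opening: 0.0598
```

Call:
send_rows --rows '[[[0,0,2,0,-0.2],[0,0,3,0,-0.2]]]'

```text
time: 19.2
tool_pos: [0.3882, -0.0105, 0.0323]
tool_rot: [180.0, -0.1, 161.5]
force: [-1.0, -2.8, 10.6]
opening: 0.0597
```

Call:
send_rows --rows '[[[0,0,2,0,-0.2],[0,0,3,0,-0.2]]]'

```text
time: 19.45
tool_pos: [0.3909, -0.0114, 0.0311]
tool_rot: [180.0, 0.2, 161.5]
force: [-1.5, -3.7, 12.0]
opening: 0.0594
```

Call:
send_rows --rows '[[[0,0,2,0,-0.2],[0,0,4,0,-0.2],[0,0,6,0,-0.2]]]'

```text
time: 19.82
tool_pos: [0.3964, -0.0132, 0.028]
tool_rot: [180.0, 0.8, 161.6]
force: [1.2, -7.2, 14.9]
opening: 0.0598
```

```bash
python3 -c "
from h import *
st()
c,_=grab('wrist','w15')"
```

```text
t 19.82 pos [ 0.3964 -0.0132  0.028 ] rot [179.96   0.81 161.56] F [ 1.15 -7.15 14.92] op 0.0598 q [ -8.1  11.9 130.7  -0.2  36.6 -79.5]
```

View pics/w15.png

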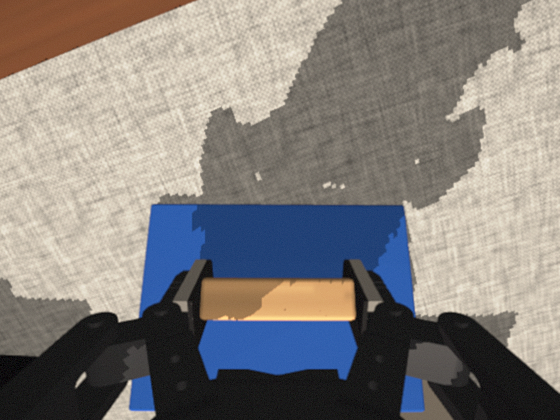

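Call:
send_rows --rows '[[[1,0,3,0,-0.2],[2,0,5,0,-0.2],[3,0,7,0,-0.2],[4,0,9,0,-0.2]]]'

```text
time: 20.38
tool_pos: [0.4018, -0.0147, 0.0233]
tool_rot: [179.9, 1.8, 161.6]
force: [3.7, -8.5, 20.2]
opening: 0.0597
```

Call:
send_rows --rows '[[[1,0,3,0,-0.2],[2,0,5,0,-0.2],[3,0,7,0,-0.2],[3,0,8,0,-0.2]]]'

```text
time: 20.88
tool_pos: [0.4056, -0.0159, 0.0194]
tool_rot: [179.9, 2.4, 161.7]
force: [-1.5, -6.1, 27.1]
opening: 0.0597
```

```bash
python3 -c "
from h import *
st()
c,_=grab('wrist','w16')"
```

```text
t 20.88 pos [ 0.4056 -0.0159  0.0194] rot [179.93   2.42 161.71] F [-1.52 -6.09 27.11] op 0.0597 q [ -8.1  13.2 130.7  -0.7  33.7 -79.3]
```

View pics/w16.png

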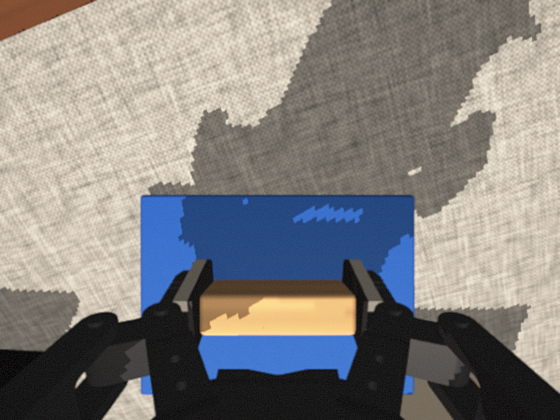

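Call:
send_rows --rows '[[[0,0,0,0,0.5],[0,0,-2,0,1],[0,0,-4,0,1],[0,0,-4,0,1]]]'

```text
time: 21.42
tool_pos: [0.405, -0.0157, 0.0231]
tool_rot: [179.9, 2.4, 161.7]
force: [-0.1, 0.2, 0.6]
opening: 0.0853
```

```bash
python3 -c "
from h import *
st()
c,_=grab('wrist','w17'); np.save('w17.npy',c,allow_pickle=True)"
```

```text
t 21.43 pos [ 0.405  -0.0157  0.0231] rot [179.94   2.38 161.71] F [-0.06  0.17  0.61] op 0.0853 q [ -8.1  12.7 130.7  -0.6  34.3 -79.3]
```

View pics/w17.png

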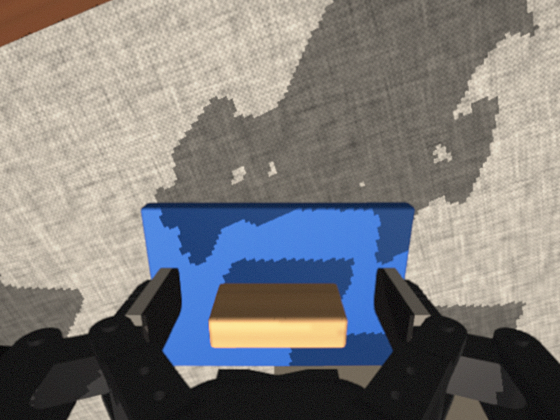

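```bash
python3 - <<'E'
from h import *
c=np.load('w17.npy',allow_pickle=True).item(); im=cv2.imread('pics/w17.png')
cv2.imwrite('pics/c17.png',cv2.resize(im[195:375,130:425],None,fx=2.7,fy=2.7,interpolation=cv2.INTER_CUBIC))
H=[onz(c,u,v,.046) for u,v in [(209,320),(347,320),(345,348),(210,348)]]
for h in H: print(h.round(4))
m=np.mean(H,0); print(m, np.linalg.norm(H[0]-H[1]),np.linalg.norm(H[1]-H[2]))
d=H[0]-H[1]; print('ang',np.degrees(np.arctan2(d[1],d[0])))
B=[onz(c,u,v,.016) for u,v in [(142,207),(413,207)]]; print(B); d=B[0]-B[1]; print(np.linalg.norm(d),np.degrees(np.arctan2(d[1],d[0])))
s=status.state();R=Ro.from_euler('xyz',s['tool_rot'],degrees=True); print('handle top in tool',R.inv().apply(m-s['tool_pos'])*1000)
mid=(B[0]+B[1])/2; a=np.radians(161.7); ctr=mid-np.array([np.cos(a),np.sin(a),0])*.0475; print('centre by plate',ctr)
E
```

```text
[ 0.4051 -0.0465  0.046 ]
[0.4235 0.0088 0.046 ]
[0.4376 0.0043 0.046 ]
[ 0.4189 -0.0517  0.046 ]
[ 0.42127987 -0.02129219  0.046     ] 0.05828199626203734 0.01478207273184724
ang -108.36452401855992
[array([ 0.35615688, -0.06656233,  0.016     ]), array([0.3960054 , 0.05383082, 0.016     ])]
0.12681646565106477 -108.31385446071282
handle top in tool [-18.16718059  -0.18304067 -22.21076012]
centre by plate [ 0.42117885 -0.02128039  0.016     ]
```

View pics/c17.png

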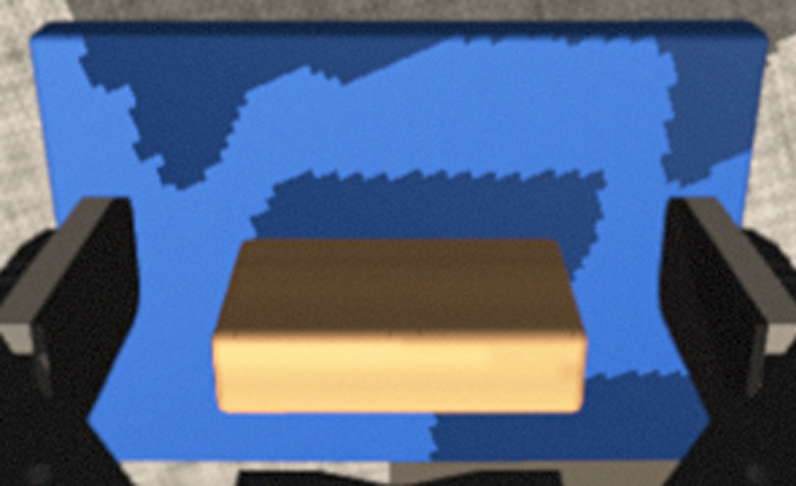

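```bash
python3 - <<'E'
from h import *
s=st();R=Ro.from_euler('xyz',s['tool_rot'],degrees=True)
print(R.as_matrix().round(3))
for d in [(-18.2,-.2,7),(-18.2,-.2,8)]: print((s['tool_pos']+R.apply(np.array(d)/1000)).round(4))
E
```

```text
t 21.48 pos [ 0.405  -0.0157  0.0231] rot [179.94   2.38 161.71] F [-0.16  0.23  0.26] op 0.0855 q [ -8.1  12.7 130.7  -0.6  34.3 -79.3]
[[-0.949  0.314  0.04 ]
 [ 0.314  0.95  -0.012]
 [-0.041  0.001 -0.999]]
[ 0.4225 -0.0217  0.0168]
[ 0.4225 -0.0217  0.0158]
```

Call:
send_rows --rows '[[[-10,0,-5,0,1],[-18,0,0,0,1],[-18,0,5,0,1],[-18,0,8,0,1],[-18,0,8,0,1],[-18,0,8,0,0.6],[-18,0,8,0,0.3],[-18,0,8,0,0.1],[-18,0,8,0,-0.2],[-18,0,8,0,-0.2]]]' --squeeze 40

```text
time: 22.72
tool_pos: [0.4225, -0.0214, 0.016]
tool_rot: [179.9, 2.4, 161.7]
force: [-1.1, 0.7, 4.6]
opening: 0.0591
```

```bash
python3 -c "
from h import *
st()
c,_=grab('wrist','w18'); np.save('w18.npy',c,allow_pickle=True)"
```

```text
t 22.73 pos [ 0.4225 -0.0214  0.016 ] rot [179.93   2.39 161.71] F [-1.05  0.74  4.57] op 0.0591 q [ -8.5  15.2 128.6  -0.6  33.9 -79.8]
```

View pics/w18.png

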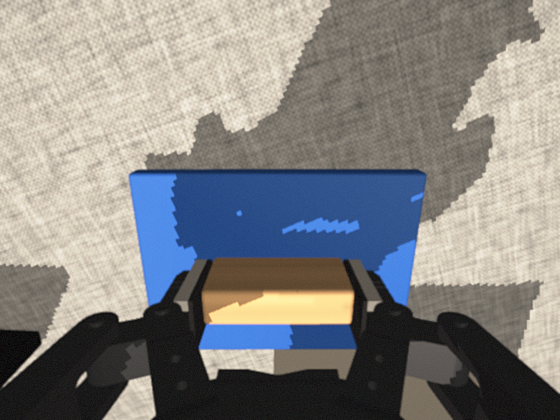

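```bash
python3 - <<'E'
from h import *
c=np.load('w18.npy',allow_pickle=True).item(); im=cv2.imread('pics/w18.png')
s=status.state();R=Ro.from_euler('xyz',s['tool_rot'],degrees=True)
hsv=cv2.cvtColor(im,cv2.COLOR_BGR2HSV); m=cv2.inRange(hsv,(100,120,60),(125,255,255)); ys,xs=np.where(m)
print('blue',xs.min(),xs.max(),ys.min(),ys.max())
for (u,v) in [(131,175),(425,175)]:
    P=onz(c,u,v,.016); print(P.round(4))
B=[onz(c,u,v,.016) for u,v in [(131,175),(425,175)]]; d=B[1]-B[0]; print(np.linalg.norm(d),np.degrees(np.arctan2(d[1],d[0])))
nrm=np.array([-d[1],d[0],0]); nrm/=np.linalg.norm(nrm); print(nrm)
ctr=(B[0]+B[1])/2 - nrm*.0475; print('ctr',ctr)
H=np.mean([onz(c,u,v,.046) for u,v in [(201,292),(357,292),(353,325),(205,325)]],0); print('handle',H)
for C in (ctr,H): print(R.inv().apply(np.array([C[0],C[1],.006])-s['tool_pos'])*1000)
E
```

```text
blue 129 425 170 348
[ 0.3576 -0.0667  0.016 ]
[0.3974 0.0536 0.016 ]
0.12675445801222246 71.69635812047902
[-0.94940552  0.3140528   0.        ]
ctr [ 0.42263876 -0.02147431  0.016     ]
handle [ 0.42174742 -0.020883    0.046     ]
[ 0.25108997 -0.03508606 10.04091327]
[1.28209333 0.24662617 9.9983042 ]
```

```bash
python3 -c "
from h import *
plan(.62,-.03,.30,161.7)"
```

```text
t 22.77 pos [ 0.4225 -0.0214  0.016 ] rot [179.93   2.39 161.71] F [-1.11  1.75  3.8 ] op 0.0591 q [ -8.5  15.2 128.6  -0.6  33.9 -79.8]
delta [-201.9   54.2 -275.7] roll 0.01
```

Call:
send_rows --rows '[[[0,0,-20,0,-0.2],[0,0,-60,0,-0.2],[0,0,-110,0,-0.2],[0,0,-160,0,-0.2],[-20,6,-210,0,-0.2],[-60,16,-250,0,-0.2],[-110,30,-275,0,-0.2],[-160,43,-275,0,-0.2],[-202,54,-275,0,-0.2],[-202,54,-275,0,-0.2],[-202,54,-275,0,-0.2]]]'

```text
time: 24.15
tool_pos: [0.6187, -0.0301, 0.2974]
tool_rot: [180.0, 2.2, 161.7]
force: [0.0, 1.0, -1.8]
opening: 0.0595
```

```bash
python3 -c "
from h import *
st()
c,_=grab('wrist','w19'); np.save('w19.npy',c,allow_pickle=True); grab('scene','s19')"
```

```text
t 24.15 pos [ 0.6187 -0.0301  0.2974] rot [179.98   2.16 161.71] F [ 0.01  1.03 -1.82] op 0.0595 q [ -6.6  12.8  92.   -0.4  73.1 -78.2]
```

View pics/w19.png

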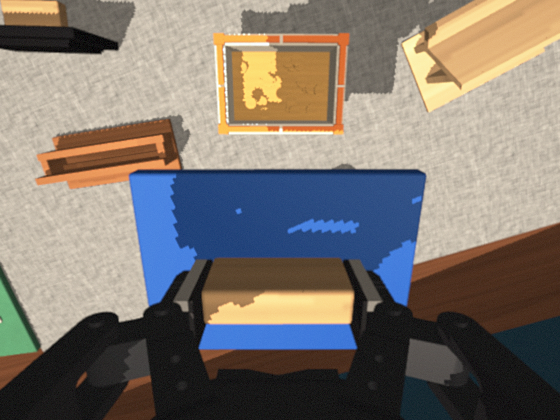

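View pics/s19.png

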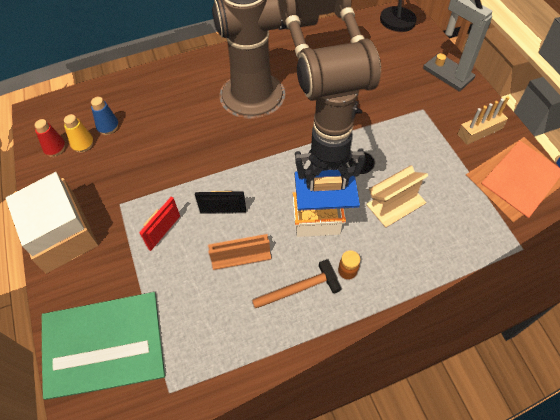

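```bash
python3 - <<'E'
from tubm import *
c=np.load('w19.npy',allow_pickle=True).item(); im=cv2.imread('pics/w19.png')
hsv=cv2.cvtColor(im,cv2.COLOR_BGR2HSV); m=cv2.inRange(hsv,(5,150,110),(24,255,255))
k=np.zeros_like(m); k[25:140,205:358]=m[25:140,205:358]
cs,_=cv2.findContours(k,cv2.RETR_EXTERNAL,cv2.CHAIN_APPROX_NONE)
p=np.vstack([q[:,0] for q in cs if len(q)>10]).astype(float)
hull=cv2.convexHull(p.astype(np.float32))[:,0]
for z in (.084,.0843): print(rect_world(c,p,z))
# white rim outer? print bbox
print(p.min(0),p.max(0))
cv2.imwrite('pics/c19.png',cv2.resize(im[20:150,200:370],None,fx=4.5,fy=4.5,interpolation=cv2.INTER_CUBIC))
E
```

```text
((534.7644653320312, 1.3725128173828125), (129.28875732421875, 94.09083557128906), 71.86817932128906)
((534.771484375, 1.3665390014648438), (129.17884826660156, 94.01084899902344), 71.86817169189453)
[214.  33.] [348. 133.]
```

View pics/c19.png

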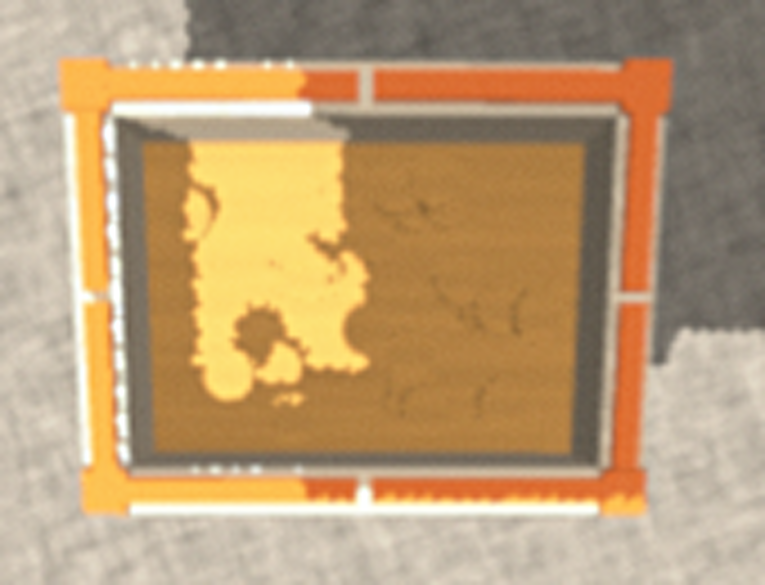

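```bash
python3 -c "
from h import *
plan(.535,.0012,.13,161.85)"
```

```text
t 24.25 pos [ 0.6187 -0.0301  0.2985] rot [179.96   2.27 161.71] F [-1.26 -0.07 -2.07] op 0.059 q [ -6.6  12.7  92.   -0.4  73.1 -78.2]
delta [ 95.9   3.3 164.8] roll -0.14
```

Call:
send_rows --rows '[[[40,1,20,-0.1,-0.2],[80,3,50,-0.1,-0.2],[96,3.3,90,-0.1,-0.2],[96,3.3,130,-0.1,-0.2],[96,3.3,155,-0.1,-0.2],[96,3.3,165,-0.1,-0.2],[96,3.3,165,-0.1,-0.2],[96,3.3,165,-0.1,-0.2]]]'

```text
time: 25.25
tool_pos: [0.536, 0.0011, 0.1314]
tool_rot: [179.9, 2.4, 161.8]
force: [1.2, 0.4, -2.5]
opening: 0.0594
```

```bash
python3 -c "
from h import *
plan(.535,.0012,.098,161.85)
grab('wrist','w20');grab('scene','s20')
im=cv2.imread('pics/s20.png')
cv2.imwrite('pics/c20.png',cv2.resize(im[130:270,260:400],None,fx=4,fy=4,interpolation=cv2.INTER_CUBIC))"
```

```text
t 25.25 pos [0.536  0.0011 0.1314] rot [179.92   2.44 161.81] F [ 1.19  0.43 -2.52] op 0.0594 q [ -4.2  13.6 111.8  -0.6  52.3 -75.7]
delta [ 2.4 -0.3 33.4] roll -0.04
```

View pics/c20.png

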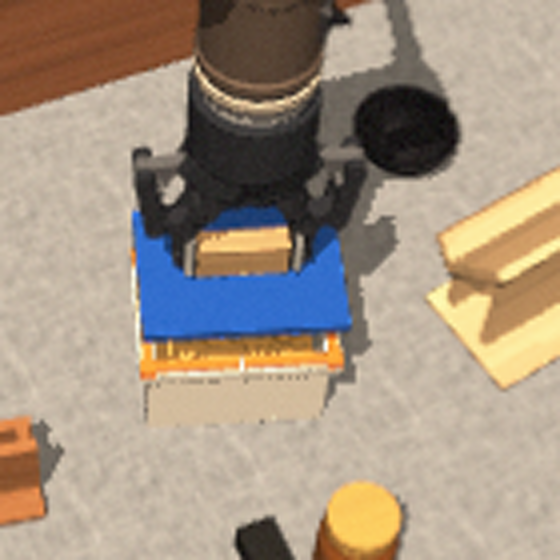

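View pics/w20.png

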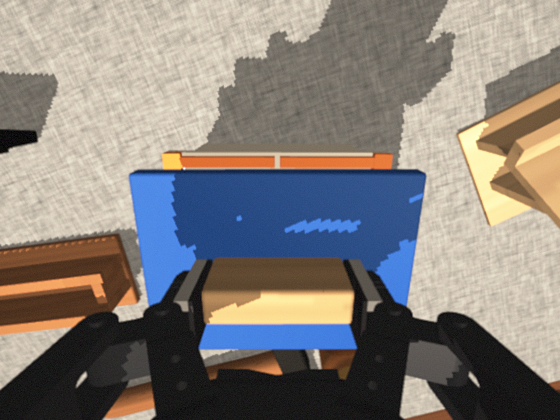

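Call:
send_rows --rows '[[[1.5,-0.3,12,0,-0.2],[2.3,-0.3,24,0,-0.2],[2.4,-0.3,31,0,-0.2],[2.4,-0.3,31,0,-0.2],[2.4,-0.3,31,0,-0.2]]]'

```text
time: 25.98
tool_pos: [0.5351, 0.0012, 0.1002]
tool_rot: [179.9, 2.4, 161.8]
force: [-0.5, 0.2, -1.6]
opening: 0.0591
```

```bash
python3 -c "
from h import *
plan(.535,.0012,.0965,161.85)
c,_=grab('wrist','w21'); np.save('w21.npy',c,allow_pickle=True)"
```

```text
t 25.98 pos [0.5351 0.0012 0.1002] rot [179.92   2.44 161.81] F [-0.55  0.23 -1.59] op 0.0591 q [ -4.2  16.2 112.8  -0.7  48.6 -75.6]
delta [ 0.2 -0.1  3.7] roll -0.04
```

View pics/w21.png

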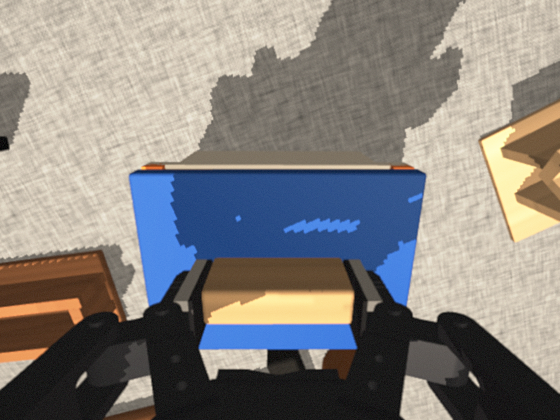

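Call:
send_rows --rows '[[[0.2,0,1.5,0,-0.2],[0.2,0,3,0,-0.2],[0.2,0,4,0,-0.2],[0.2,0,4,0,-0.2]]]'

```text
time: 26.52
tool_pos: [0.5351, 0.0012, 0.0964]
tool_rot: [179.9, 2.5, 161.8]
force: [0.3, -0.6, -1.1]
opening: 0.0592
```

Call:
send_rows --rows '[[[0,0,1,0,-0.2],[0,0,1,0,-0.2]]]'

```text
time: 26.78
tool_pos: [0.5351, 0.0012, 0.0953]
tool_rot: [179.9, 2.4, 161.8]
force: [0.3, -0.5, -1.8]
opening: 0.0594
```

```bash
python3 -c "
from h import *
plan(.535,.0012,.0965,161.85)"
```

```text
t 26.77 pos [0.5351 0.0012 0.0953] rot [179.92   2.44 161.81] F [ 0.34 -0.55 -1.81] op 0.0594 q [ -4.2  16.6 113.   -0.7  48.  -75.6]
delta [ 0.  -0.1 -1.2] roll -0.04
```

Call:
send_rows --rows '[[[0,0,1,0,-0.2],[0,0,1,0,-0.2]]]'

```text
time: 27.02
tool_pos: [0.5354, 0.0012, 0.0948]
tool_rot: [179.9, 2.5, 161.8]
force: [-1.6, 0.0, 3.3]
opening: 0.0591
```

Call:
send_rows --rows '[[[0,0,0.7,0,-0.2],[0,0,0.7,0,-0.2]]]'

```text
time: 27.28
tool_pos: [0.5354, 0.0012, 0.0948]
tool_rot: [179.9, 2.4, 161.8]
force: [-3.6, 0.7, 5.3]
opening: 0.0593
```

Call:
send_rows --rows '[[[0,0,-0.5,0,0.3],[0,0,-1,0,0.7],[0,0,-2,0,1],[0,0,-6,0,1],[0,0,-20,0,1],[0,0,-50,0,1],[0,0,-90,0,1],[0,0,-110,0,1],[0,0,-110,0,1]]]'

```text
time: 28.4
tool_pos: [0.5328, 0.0024, 0.2079]
tool_rot: [179.8, 2.8, 161.8]
force: [-0.3, -0.0, -0.2]
opening: 0.0857
```

```bash
python3 -c "
from h import *
st()
c,_=grab('wrist','w22'); np.save('w22.npy',c,allow_pickle=True)
c,_=grab('scene','s22')
im=cv2.imread('pics/s22.png')
cv2.imwrite('pics/c22.png',cv2.resize(im[150:270,260:400],None,fx=5,fy=5,interpolation=cv2.INTER_CUBIC))"
```

```text
t 28.4 pos [0.5328 0.0024 0.2079] rot [179.83   2.79 161.81] F [-0.33 -0.02 -0.16] op 0.0857 q [ -4.1   7.3 109.2  -0.6  60.8 -75.7]
```

View pics/w22.png

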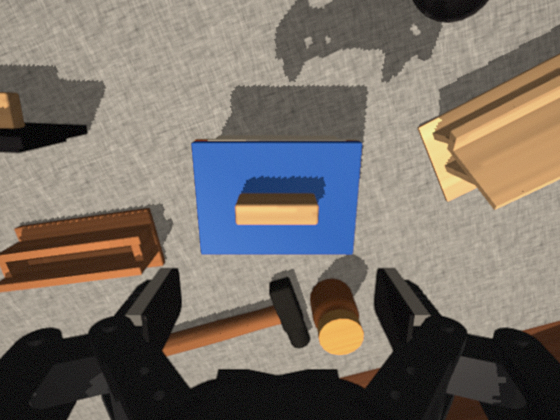

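View pics/c22.png

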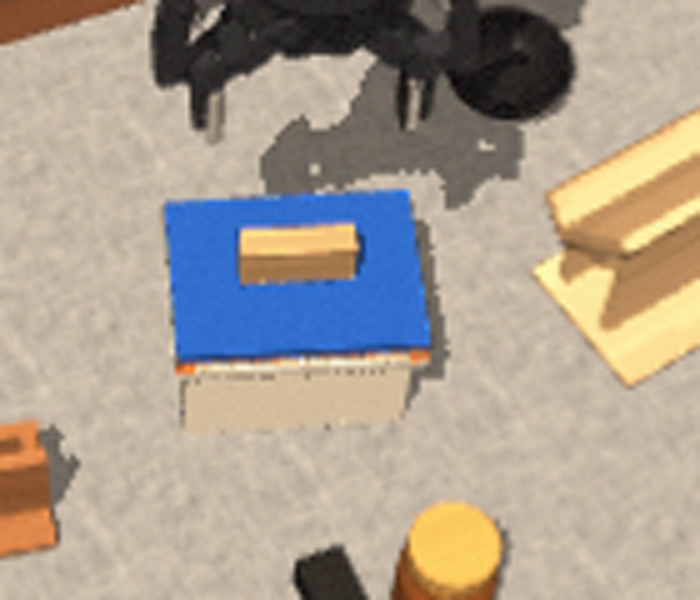

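```bash
cat > lidm.py <<'E'
from h import *
def lidm(c,im,z=.0945,box=(170,130,390,262)):
    hsv=cv2.cvtColor(im,cv2.COLOR_BGR2HSV); m=cv2.inRange(hsv,(100,120,60),(125,255,255))
    k=np.zeros_like(m); a,b,e,f=box; k[b:f,a:e]=m[b:f,a:e]
    cs,_=cv2.findContours(k,cv2.RETR_EXTERNAL,cv2.CHAIN_APPROX_NONE); q=max(cs,key=cv2.contourArea)[:,0]
    W=np.array([onz(c,u,v,z)[:2] for u,v in q])*1000
    return cv2.minAreaRect(W.astype(np.float32)),q
E
python3 - <<'E'
from lidm import *
c=np.load('w22.npy',allow_pickle=True).item(); im=cv2.imread('pics/w22.png')
r,q=lidm(c,im); print(r,q.min(0),q.max(0))
cx,cy=np.array(r[0])/1000
s=st();R=Ro.from_euler('xyz',s['tool_rot'],degrees=True)
a=np.radians(71.8);lx=np.array([np.cos(a),np.sin(a),0]);ly=np.array([-np.sin(a),np.cos(a),0])
for X,Y in [(52,38),(52,-44),(-52,-44),(-52,38)]:
    P=np.array([cx,cy,.105])+lx*X/1000+ly*Y/1000
    print((X,Y),P.round(4),(R.inv().apply(P-s['tool_pos'])*1000).round(1))
E
```

```text
((534.0732421875, 1.4584732055664062), (128.89120483398438, 94.95654296875), 71.85186004638672) [192 141] [361 254]
t 28.5 pos [0.5306 0.0025 0.2047] rot [179.91   2.45 161.81] F [-0.01  0.14 -0.05] op 0.0853 q [ -4.1   7.5 109.4  -0.6  60.7 -75.7]
(52, 38) [0.5142 0.0627 0.105 ] [38.6 51.9 98.2]
(52, -44) [0.5921 0.0371 0.105 ] [-43.3  51.9 101.7]
(-52, -44) [ 0.5596 -0.0617  0.105 ] [-43.3 -52.1 101.5]
(-52, 38) [ 0.4817 -0.0361  0.105 ] [ 38.6 -52.1  98. ]
```

Call:
send_rows --rows '[[[10,15,30,0,0],[30,40,60,0,-1],[38.6,52,80,0,-1],[38.6,52,95,0,-1],[38.6,52,100,0,-1],[38.6,52,102,0,-1],[38.6,52,102,0,-1]]]'

```text
time: 29.38
tool_pos: [0.5152, 0.0623, 0.1018]
tool_rot: [179.9, 2.5, 161.8]
force: [-0.5, 0.7, -0.1]
opening: 0.0002
```

```bash
python3 -c "
from h import *
plan(.5142,.0627,.0975,161.85)
grab('wrist','w23')"
```

```text
t 29.38 pos [0.5152 0.0623 0.1018] rot [179.89   2.52 161.76] F [-0.51  0.67 -0.11] op 0.0002 q [  2.6  14.5 114.9  -1.1  48.2 -68.5]
delta [1.3 0.1 4.2] roll -0.09
```

View pics/w23.png

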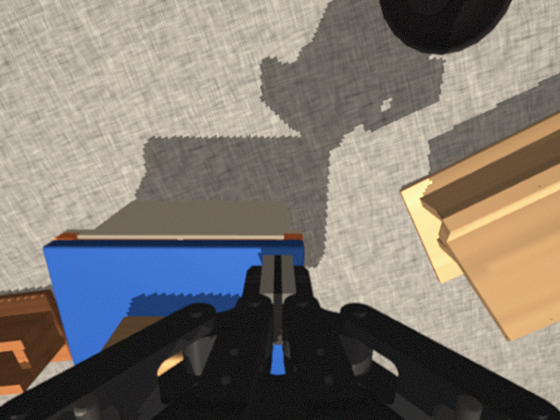

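Call:
send_rows --rows '[[[1,0,3,0,-1],[1,0,5,0,-1],[1,0,6,0,-1],[1,0,7,0,-1]]]'

```text
time: 29.92
tool_pos: [0.5146, 0.0626, 0.095]
tool_rot: [179.9, 2.5, 161.8]
force: [-0.9, 0.6, 4.5]
opening: 0.0002
```

Call:
send_rows --rows '[[[0,0,1,0,-1],[0,0,1.5,0,-1]]]'

```text
time: 30.18
tool_pos: [0.5147, 0.0627, 0.0947]
tool_rot: [179.9, 2.5, 161.8]
force: [-4.1, 0.1, 10.9]
opening: -0.0002
```

Call:
send_rows --rows '[[[0,0,1,0,-1],[0,0,1.5,0,-1]]]'

```text
time: 30.42
tool_pos: [0.5147, 0.0627, 0.0946]
tool_rot: [179.9, 2.4, 161.8]
force: [-3.7, -0.2, 11.8]
opening: 0.0002
```

Call:
send_rows --rows '[[[0,0,1.2,0,-1],[0,0,2,0,-1],[0,0,2.5,0,-1]]]'

```text
time: 30.8
tool_pos: [0.5147, 0.0628, 0.0939]
tool_rot: [179.9, 2.4, 161.8]
force: [-5.7, -0.4, 13.3]
opening: -0.0001
```

Call:
send_rows --rows '[[[0,0,1.2,0,-1],[0,0,2,0,-1],[0,0,2.5,0,-1]]]'

```text
time: 31.18
tool_pos: [0.5146, 0.0628, 0.0933]
tool_rot: [180.0, 2.3, 161.8]
force: [-5.9, 0.0, 13.5]
opening: 0.0001
```

Call:
send_rows --rows '[[[0,0,1.2,0,-1],[0,0,2,0,-1],[0,0,2.5,0,-1]]]'

```text
time: 31.55
tool_pos: [0.5146, 0.0629, 0.0927]
tool_rot: [-180.0, 2.2, 161.8]
force: [-5.8, -0.3, 15.5]
opening: 0.0001
```

Call:
send_rows --rows '[[[0,0,1.5,0,-1],[0,0,2.5,0,-1],[0,0,3,0,-1],[0,0,3.5,0,-1],[0,0,3.8,0,-1]]]'

```text
time: 32.17
tool_pos: [0.5145, 0.0631, 0.0911]
tool_rot: [-180.0, 2.2, 161.8]
force: [-7.7, -0.0, 16.7]
opening: -0.0002
```

Call:
send_rows --rows '[[[0,0,1.5,0,-1],[0,0,2.5,0,-1],[0,0,3,0,-1],[0,0,3.5,0,-1]]]'

```text
time: 32.67
tool_pos: [0.5145, 0.0632, 0.0906]
tool_rot: [-179.9, 2.1, 161.8]
force: [-10.4, -0.0, 23.5]
opening: 0.0001
```

Call:
send_rows --rows '[[[0,0,-8,0,-1],[0,0,-15,0,-1],[-40,0,-15,0,-1],[-82,0,-15,0,-1],[-82,0,-13,0,-1],[-82,0,-13,0,-1]]]'

```text
time: 33.42
tool_pos: [0.5905, 0.0378, 0.1055]
tool_rot: [-179.9, 1.9, 161.8]
force: [-0.0, 1.0, 0.2]
opening: 0.0002
```

```bash
python3 -c "
from h import *
plan(.592,.037,.098,161.85)
grab('wrist','w24')
c,_=grab('scene','s24')
im=cv2.imread('pics/s24.png')
cv2.imwrite('pics/c24.png',cv2.resize(im[150:270,260:400],None,fx=5,fy=5,interpolation=cv2.INTER_CUBIC))"
```

```text
t 33.42 pos [0.5905 0.0378 0.1055] rot [-179.88    1.91  161.81] F [-0.01  0.96  0.19] op 0.0002 q [ -0.2  21.5 104.6  -0.9  52.1 -71.5]
delta [-1.4 -0.2  7.5] roll -0.04
```

View pics/w24.png

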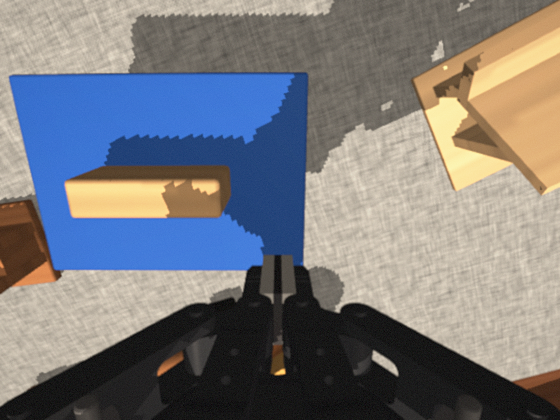

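View pics/c24.png

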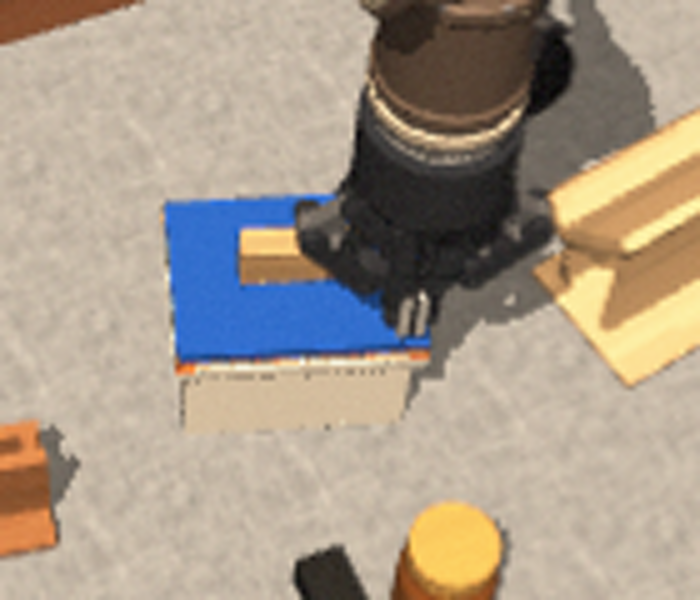

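Call:
send_rows --rows '[[[0,0,4,0,-1],[0,0,8,0,-1],[0,0,9,0,-1],[0,0,10,0,-1]]]'

```text
time: 34.02
tool_pos: [0.5904, 0.038, 0.0956]
tool_rot: [-179.9, 1.9, 161.8]
force: [0.7, -0.4, -0.5]
opening: 0.0002
```

Call:
send_rows --rows '[[[0,0,1.2,0,-1],[0,0,2,0,-1],[0,0,2.5,0,-1]]]'

```text
time: 34.4
tool_pos: [0.5907, 0.038, 0.0946]
tool_rot: [-179.9, 1.9, 161.8]
force: [-2.6, -0.1, 8.7]
opening: 0.0
```

Call:
send_rows --rows '[[[0,0,1.2,0,-1],[0,0,2,0,-1],[0,0,2.5,0,-1]]]'

```text
time: 34.78
tool_pos: [0.5908, 0.038, 0.0941]
tool_rot: [-179.9, 1.9, 161.8]
force: [-4.1, -0.8, 12.1]
opening: 0.0002
```

Call:
send_rows --rows '[[[0,0,1.5,0,-1],[0,0,2.5,0,-1],[0,0,3,0,-1],[0,0,3.5,0,-1],[0,0,3.8,0,-1]]]'

```text
time: 35.4
tool_pos: [0.5909, 0.0381, 0.0925]
tool_rot: [-179.9, 1.8, 161.8]
force: [-4.9, 0.5, 12.0]
opening: 0.0003
```

Call:
send_rows --rows '[[[0,0,1.5,0,-1],[0,0,2.5,0,-1],[0,0,3,0,-1],[0,0,3.5,0,-1]]]'

```text
time: 35.9
tool_pos: [0.5909, 0.0382, 0.0912]
tool_rot: [-179.9, 1.8, 161.8]
force: [-4.8, 1.0, 12.7]
opening: 0.0002
```

Call:
send_rows --rows '[[[0,0,1.5,0,-1],[0,0,2.5,0,-1],[0,0,3,0,-1],[0,0,3.5,0,-1]]]'

```text
time: 36.4
tool_pos: [0.5911, 0.0382, 0.0905]
tool_rot: [-179.8, 1.7, 161.8]
force: [-7.8, 0.4, 16.6]
opening: -0.0001
```

Call:
send_rows --rows '[[[0,0,1.5,0,-1],[0,0,2.5,0,-1],[0,0,3.2,0,-1],[0,0,3.8,0,-1]]]'

```text
time: 36.9
tool_pos: [0.5911, 0.0382, 0.0904]
tool_rot: [-179.8, 1.7, 161.8]
force: [-8.7, 0.1, 21.9]
opening: -0.0003
```

Call:
send_rows --rows '[[[0,0,-8,0,-1],[0,0,-15,0,-1],[0,-35,-40,0,-1],[0,-70,-40,0,-1],[0,-104,-20,0,-1],[0,-104,-14,0,-1],[0,-104,-14,0,-1]]]'

```text
time: 37.78
tool_pos: [0.558, -0.0601, 0.104]
tool_rot: [-179.8, 1.6, 161.8]
force: [-0.1, -0.6, -0.1]
opening: -0.0003
```

```bash
python3 -c "
from h import *
plan(.5596,-.0617,.098,161.85)
grab('wrist','w25')"
```

```text
t 37.77 pos [ 0.558  -0.0601  0.104 ] rot [-179.83    1.59  161.81] F [-0.1  -0.56 -0.14] op -0.0003 q [-10.4  18.8 108.6  -0.5  51.  -81.9]
delta [-1.9 -1.   6.1] roll -0.04
```

View pics/w25.png

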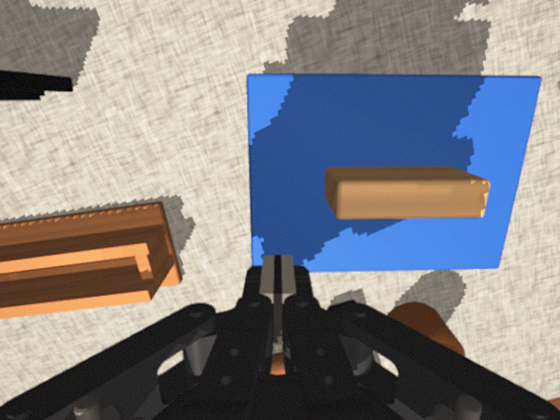

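Over the third corner. Press.

Call:
send_rows --rows '[[[0,0,4,0,-1],[0,0,6,0,-1],[0,0,7,0,-1],[0,0,8,0,-1]]]'

```text
time: 38.33
tool_pos: [0.5589, -0.0597, 0.0966]
tool_rot: [-179.8, 1.7, 161.9]
force: [-0.1, -0.3, 0.3]
opening: -0.0001
```

Call:
send_rows --rows '[[[0,0,1.2,0,-1],[0,0,2,0,-1],[0,0,2.5,0,-1]]]'

```text
time: 38.7
tool_pos: [0.5591, -0.0598, 0.0945]
tool_rot: [-179.8, 1.7, 161.9]
force: [-1.8, -0.1, 4.3]
opening: -0.0
```

Call:
send_rows --rows '[[[0,0,1.5,0,-1],[0,0,2.5,0,-1],[0,0,3,0,-1],[0,0,3.5,0,-1]]]'

```text
time: 39.2
tool_pos: [0.5593, -0.06, 0.0931]
tool_rot: [-179.8, 1.6, 161.9]
force: [-5.6, 0.5, 13.0]
opening: 0.0001
```

Call:
send_rows --rows '[[[0,0,1.5,0,-1],[0,0,2.5,0,-1],[0,0,3,0,-1],[0,0,3.5,0,-1]]]'

```text
time: 39.7
tool_pos: [0.5595, -0.0601, 0.0919]
tool_rot: [-179.8, 1.6, 161.9]
force: [-5.0, 0.8, 14.1]
opening: 0.0005
```

Call:
send_rows --rows '[[[0,0,1.5,0,-1],[0,0,2.5,0,-1],[0,0,3,0,-1],[0,0,3.5,0,-1]]]'

```text
time: 40.2
tool_pos: [0.5596, -0.0603, 0.0907]
tool_rot: [-179.8, 1.6, 161.9]
force: [-5.3, 0.1, 14.6]
opening: -0.0
```

Call:
send_rows --rows '[[[0,0,1.5,0,-1],[0,0,2.5,0,-1],[0,0,3,0,-1],[0,0,3.6,0,-1]]]'

```text
time: 40.7
tool_pos: [0.5597, -0.0603, 0.0904]
tool_rot: [-179.8, 1.5, 161.9]
force: [-9.1, 1.7, 22.1]
opening: 0.0
```

Call:
send_rows --rows '[[[0,0,1.5,0,-1],[0,0,2.5,0,-1],[0,0,3,0,-1],[0,0,3.8,0,-1]]]'

```text
time: 41.2
tool_pos: [0.5597, -0.0603, 0.0903]
tool_rot: [-179.7, 1.4, 161.9]
force: [-10.1, 1.9, 24.7]
opening: 0.0001
```

Call:
send_rows --rows '[[[0,0,-8,0,-1],[0,0,-15,0,-1],[40,0,-15,0,-1],[81,0,-15,0,-1],[81,0,-13,0,-1],[81,0,-13,0,-1]]]'

```text
time: 41.95
tool_pos: [0.4834, -0.0352, 0.1015]
tool_rot: [-179.8, 1.5, 161.9]
force: [0.5, -0.1, 0.3]
opening: -0.0005
```

```bash
python3 -c "
from h import *
plan(.4817,-.0361,.098,161.85)
grab('wrist','w26')"
```

```text
t 41.95 pos [ 0.4834 -0.0352  0.1015] rot [-179.76    1.5   161.9 ] F [ 0.48 -0.1   0.3 ] op -0.0005 q [ -9.   11.6 118.7  -0.6  48.3 -80.5]
delta [ 1.4 -1.4  3.4] roll 0.05
```

View pics/w26.png

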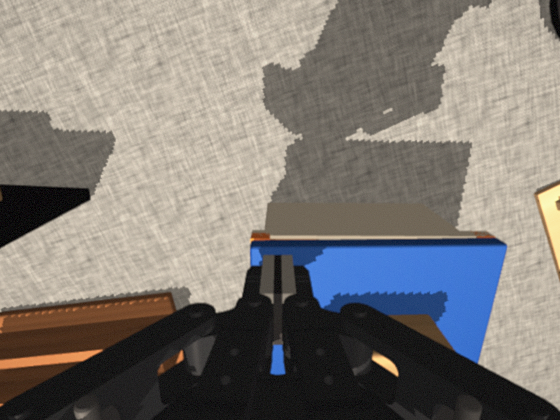

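Call:
send_rows --rows '[[[0,0,3,0,-1],[0,0,5,0,-1],[0,0,6,0,-1],[0,0,7,0,-1]]]'

```text
time: 42.5
tool_pos: [0.4842, -0.0355, 0.0946]
tool_rot: [-179.8, 1.5, 161.9]
force: [-0.1, -0.0, 0.8]
opening: -0.0002
```

Call:
send_rows --rows '[[[0,0,1.2,0,-1],[0,0,2,0,-1],[0,0,2.5,0,-1]]]'

```text
time: 42.88
tool_pos: [0.4843, -0.0356, 0.0935]
tool_rot: [-179.7, 1.5, 161.9]
force: [-4.3, 0.4, 10.8]
opening: -0.0001
```

Call:
send_rows --rows '[[[0,0,1.5,0,-1],[0,0,2.5,0,-1],[0,0,3,0,-1],[0,0,3.5,0,-1]]]'

```text
time: 43.38
tool_pos: [0.4842, -0.0357, 0.0915]
tool_rot: [-179.7, 1.4, 161.9]
force: [-4.7, 0.1, 12.4]
opening: 0.0002
```

Call:
send_rows --rows '[[[0,0,1.5,0,-1],[0,0,2.5,0,-1],[0,0,3,0,-1],[0,0,3.5,0,-1]]]'

```text
time: 43.88
tool_pos: [0.4842, -0.0358, 0.09]
tool_rot: [-179.7, 1.3, 161.9]
force: [-6.6, 1.1, 18.6]
opening: -0.0001
```

Call:
send_rows --rows '[[[0,0,1.5,0,-1],[0,0,2.5,0,-1],[0,0,3,0,-1],[0,0,3.5,0,-1]]]'

```text
time: 44.38
tool_pos: [0.4842, -0.0358, 0.0899]
tool_rot: [-179.7, 1.2, 161.9]
force: [-9.4, 1.2, 27.1]
opening: -0.0002
```

Call:
send_rows --rows '[[[0,0,-20,0,-1],[0,0,-60,0,-1],[0,52,-110,0,-1],[-40,52,-130,0,-1],[-60,52,-130,0,-1],[-60,52,-130,0,-1]]]'

```text
time: 45.12
tool_pos: [0.5561, -0.0035, 0.2213]
tool_rot: [-179.7, 1.3, 161.9]
force: [-0.2, 0.5, -0.2]
opening: -0.0003
```

```bash
python3 - <<'E'
from lidm import *
st()
c,im=grab('wrist','w27'); np.save('w27.npy',c,allow_pickle=True)
r,q=lidm(c,im,.09,(100,60,470,300)); print(r,q.min(0),q.max(0))
cs,im2=grab('scene','s27')
cv2.imwrite('pics/c27.png',cv2.resize(im2[150:270,260:400],None,fx=5,fy=5,interpolation=cv2.INTER_CUBIC))
E
```

```text
t 45.12 pos [ 0.5561 -0.0035  0.2213] rot [-179.67    1.3   161.93] F [-0.19  0.49 -0.23] op -0.0003 q [ -4.5  10.  104.4  -0.7  64.5 -76.1]
((533.9425659179688, 1.6632919311523438), (128.98532104492188, 93.50936126708984), 71.92665100097656) [195 112] [357 223]
```

View pics/w27.png

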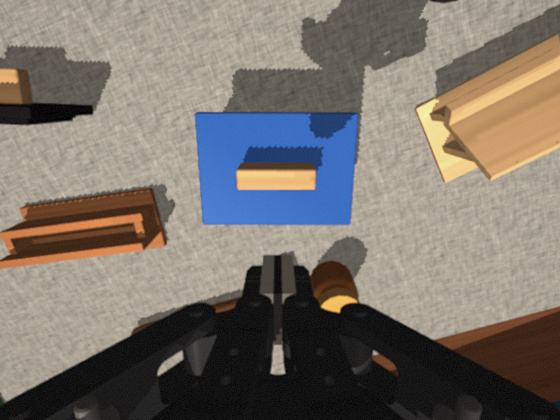

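View pics/c27.png

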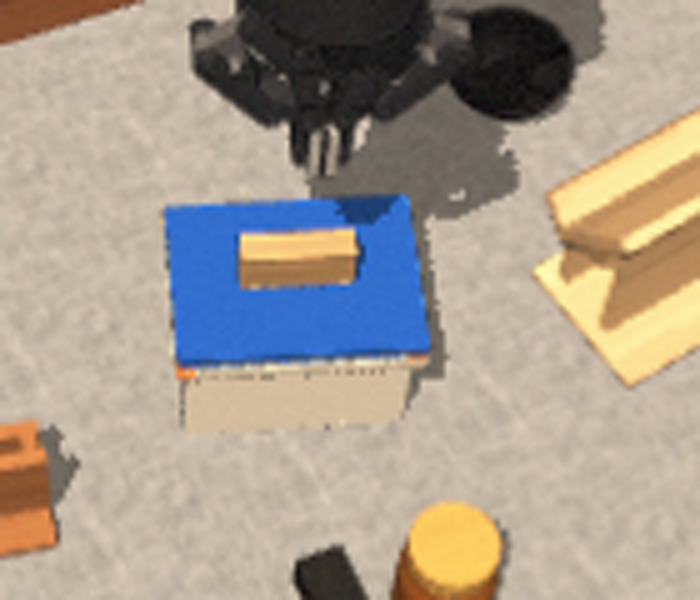

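```bash
python3 - <<'E'
from h import *
plan(.5605,-.0625,.095,161.9)
E
```

```text
t 45.23 pos [ 0.5537 -0.0032  0.2199] rot [-179.63    1.08  161.93] F [-0.04  0.39  0.76] op 0.0001 q [ -4.5   9.9 104.6  -0.7  64.5 -76.1]
delta [-22.5 -53.4 125.7] roll 0.03
```

Call:
send_rows --rows '[[[-22,-53,40,0,-1],[-22,-53,90,0,-1],[-22,-53,115,0,-1],[-22,-53,123,0,-1],[-22,-53,126,0,-1],[-22,-53,128,0,-1]]]'

```text
time: 45.98
tool_pos: [0.5612, -0.0619, 0.094]
tool_rot: [-179.6, 1.2, 162.0]
force: [-0.3, -0.3, -0.2]
opening: 0.0001
```

Call:
send_rows --rows '[[[0,0,2,0,-1],[0,0,3,0,-1],[0,0,3.5,0,-1]]]'

```text
time: 46.35
tool_pos: [0.5615, -0.0619, 0.0908]
tool_rot: [-179.7, 1.3, 162.0]
force: [0.2, 0.7, 0.5]
opening: -0.0001
```

Call:
send_rows --rows '[[[0,0,2,0,-1],[0,0,3,0,-1],[0,0,3.5,0,-1],[0,0,3.5,0,-1]]]'

```text
time: 46.85
tool_pos: [0.5618, -0.062, 0.0901]
tool_rot: [-179.6, 1.2, 162.0]
force: [-6.2, 0.1, 15.4]
opening: 0.0003
```

Call:
send_rows --rows '[[[0,0,2,0,-1],[0,0,3.5,0,-1],[0,0,4,0,-1],[0,0,4.2,0,-1]]]'

```text
time: 47.35
tool_pos: [0.5618, -0.062, 0.09]
tool_rot: [-179.6, 1.1, 162.0]
force: [-9.1, 1.8, 24.6]
opening: -0.0002
```

Call:
send_rows --rows '[[[0,0,-6,0,-1],[0,0,-15,0,-1],[0,35,-40,0,-1],[0,70,-40,0,-1],[0,106,-20,0,-1],[0,106,-6,0,-1],[0,106,-3,0,-1],[0,106,-1,0,-1]]]'

```text
time: 48.35
tool_pos: [0.5934, 0.0385, 0.0903]
tool_rot: [-179.6, 0.9, 161.9]
force: [-5.0, 3.0, 7.7]
opening: 0.0002
```

Call:
send_rows --rows '[[[0,0,2,0,-1],[0,0,3,0,-1],[0,0,3.5,0,-1],[0,0,3.8,0,-1]]]'

```text
time: 48.85
tool_pos: [0.5934, 0.0385, 0.09]
tool_rot: [-179.7, 0.9, 161.8]
force: [-8.9, 2.6, 16.2]
opening: -0.0002
```

Call:
send_rows --rows '[[[0,0,2,0,-1],[0,0,3.5,0,-1],[0,0,4,0,-1],[0,0,4,0,-1]]]'

```text
time: 49.35
tool_pos: [0.5937, 0.0383, 0.09]
tool_rot: [-179.8, 0.9, 161.7]
force: [-8.1, 3.5, 17.9]
opening: 0.0001
```

Corners 2 and 3 are home. Now corner 1 once more.

Call:
send_rows --rows '[[[0,0,-6,0,-1],[0,0,-12,0,-1],[40,0,-12,0,-1],[82,0,-12,0,-1],[82,0,-5,0,-1],[82,0,-2,0,-1],[82,0,0,0,-1]]]'

```text
time: 50.22
tool_pos: [0.5169, 0.0638, 0.09]
tool_rot: [-179.8, 0.8, 161.6]
force: [-6.8, -0.2, 18.6]
opening: 0.0
```

Call:
send_rows --rows '[[[0,0,2,0,-1],[0,0,3,0,-1],[0,0,3.5,0,-1],[0,0,3.8,0,-1]]]'

```text
time: 50.72
tool_pos: [0.517, 0.0638, 0.0899]
tool_rot: [-179.7, 0.6, 161.6]
force: [-13.9, 1.6, 28.2]
opening: -0.0
```

Call:
send_rows --rows '[[[0,0,2,0,-1],[0,0,3.5,0,-1],[0,0,4,0,-1]]]'

```text
time: 51.1
tool_pos: [0.5171, 0.0638, 0.0899]
tool_rot: [-179.6, 0.3, 161.5]
force: [-14.0, 0.7, 31.6]
opening: -0.0001
```

Home all round. Lift clear and check.

Call:
send_rows --rows '[[[0,0,-15,0,-1],[0,0,-60,0,-1],[0,0,-110,0,-1],[-20,-30,-130,0,-1],[-20,-30,-130,0,-1],[-20,-30,-130,0,-1]]]'

```text
time: 51.85
tool_pos: [0.5263, 0.0297, 0.2197]
tool_rot: [-179.7, 0.3, 161.4]
force: [-0.1, 0.4, -0.5]
opening: -0.0001
```

```bash
python3 - <<'E'
from lidm import *
st()
c,im=grab('wrist','w28')
r,q=lidm(c,im,.09,(60,40,500,300)); print(r,q.min(0),q.max(0))
c1,t=grab('top','t28'); cs,im2=grab('scene','s28')
cv2.imwrite('pics/c28.png',cv2.resize(im2[150:270,260:400],None,fx=5,fy=5,interpolation=cv2.INTER_CUBIC))
t0=cv2.imread('pics/top0.png')
d=cv2.absdiff(t,t0).max(2)
for n,(a,b,e,f) in {'jar':(238,135,268,170),'mallet':(268,135,372,178),'dish':(148,265,188,306)}.items(): print(n,(d[b:f,a:e]>40).mean().round(3))
E
```

```text
t 51.85 pos [0.5263 0.0297 0.2197] rot [-179.65    0.29  161.45] F [-0.12  0.41 -0.47] op -0.0001 q [ -1.2   7.5 107.5  -0.5  64.9 -72.5]
((534.6461791992188, 1.5430221557617188), (128.96890258789062, 94.85409545898438), 71.48844909667969) [172 164] [327 268]
jar 0.445
mallet 0.0
dish 0.491
```

View pics/c28.png

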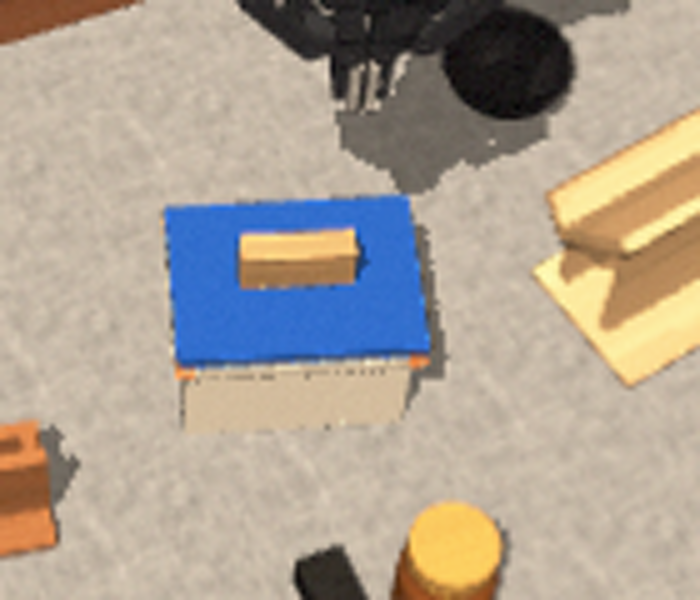

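View pics/w28.png

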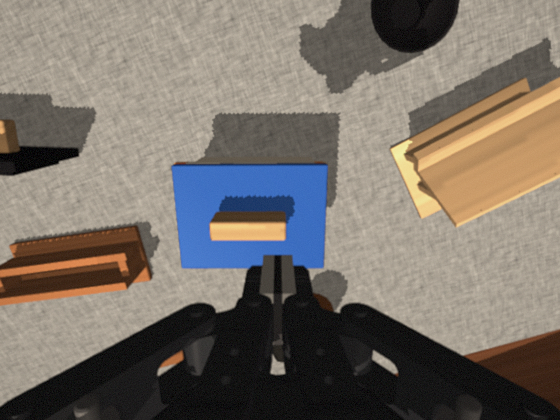

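View pics/t28.png

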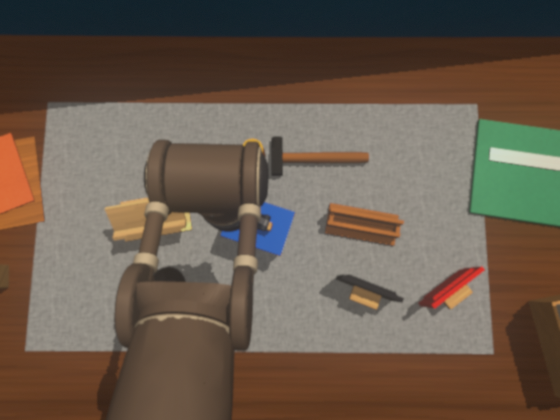

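View pics/s28.png

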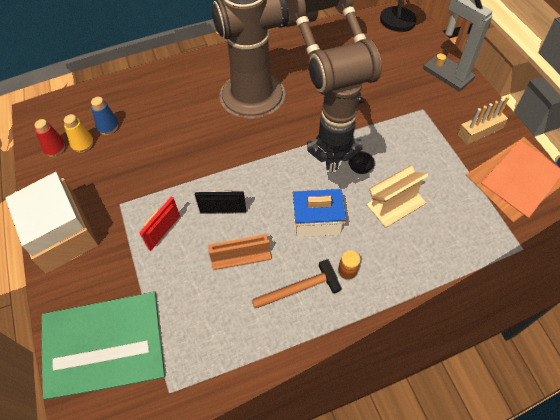

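```bash
python3 -c "
from station import robot
print(robot.sign_off())"
```

```text
the job is handed in; nothing more can be done
None
```

The blue lid is on the white tub, handle up and pressed home all round. I signed off at about 52 s of the 70 s; sign-off gives no verdict.

**How it went:**
1. I lifted the lid from the rack by its upper edge and tipped it onto the easel.
2. I picked it up again by the ends of the handle. It stayed tilted in the grip.
3. I pushed it towards level against the bench and let it drop flat there. Then I took it by the handle a third time.
4. I lowered it level onto the tub and let go. It came to rest about 85 mm up, on the gasket.
5. I pressed each corner down with the shut fingers. Each gave way at about 12–15 N, then the force rose at the rim. I re-pressed three of the corners as a check.

**Last checks:**
- **Seating:** the final fingertip height was 90.0 mm at corners 1 to 3 and 89.9 mm at the fourth, which fits the lid's top sitting flush 10 mm above the rim. The highest end-of-step force I read was about 32 N upward, 35 N in all.
- **Position:** by the wrist camera the lid is within about 1 mm and 0.5° of the tub.
- **Jar, mallet and dish:** in the scene picture all three look to be where they started.

**What disagreed or fell short:**
- The arm hid the jar and dish in the last top view, so that comparison was no use for them.
- The top camera put the tub about 3 mm off from the wrist and scene cameras. I went by the wrist camera.
- The bench push tilted the tool by up to 2.8°. It had worked back to 0.3° by the end.
- I didn't re-press corner 4. It was home at 27 N on the first round.
- Slight orange still shows at the corners in the scene picture.

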